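Sort two steriliser cassettes into sloping pass and reject nests

ROBOT

A 7-joint arm with a two-finger parallel gripper is mounted at the origin on the work surface. World frame = base frame: x ahead of the robot, y to its left, z up, the work surface at z = 0. Lengths are in m, angles in rad, forces in N, time in s.
With the tool pointing down it reaches from about 0.4 to 0.85 m from the base axis. Payload 10.4 kg.
Tool frame: the origin (TCP) lies between the finger pads; the fingertips stand 8 mm ahead of it and the grasp point (between the pads) lies 11 mm behind it; z points along the fingers, x is the direction in which the jaws open and shut, and the axes are right-handed (so a half turn about z gives the same grasp; the last joint's range is limited). The gripper opens to 87 mm and grips with 3 to 60 N. Pads are 19 mm wide; open, the fingers measure 117 mm over their backs; the gripper's body (75 mm by 190 mm) begins 51 mm behind the grasp point.
Start: joints at [1.156, 0.332, -0.065, 1.46, 0.022, 1.35, -0.088], TCP at [0.239, -0.578, 0.193] pointing down, gripper open.
Joint ranges: [-2.6, 2.6], [-0.5, 2.12], [-1.47, 1.34], [0.16, 2.42], [-1.27, 4.41], [0.06, 2.06], [-2.6, 2.6]. Speed limits (rad/s): [2.22, 2.22, 2.79, 2.79, 3.14, 3.14, 3.14].

INTERFACE

Orientations are given as a unit quaternion [x, y, z, w].
In Python, from bench import r, viewer gives the robot as it stands.
- The arm moves only by the tool apply_moves, never from a script. Its argument "increments" is a list of rows, each an object with "grip": the closure in counts, from 0 (fully open) to 255 (shut); "xyz": the shift along the tool's x, y, z in mm, a list of three; "rotation": the turn, a rotation vector about the tool's x, y, z in degrees, a list of three. A call has 1 to 5 rows; each row is the pose to reach, as a shift and turn from the pose measured when the call began, along the tool's axes at that moment; what a row does not reach only later rows make up. A row lasts 1/8 s, in which the tool goes at most 62.5 mm and 10.7 degrees, less where a joint would pass 70% of its speed; a pose out of reach is approached as far as the arm can. A call with a gripper value outside its range is refused whole. The fingers move at their own pace and stop on an object; "squeeze" is the grip in N (left out, the last holds). Time passes only in rows, so rows that repeat a pose let the fingers close. It gives the time, the measured TCP pose, the force and the opening at its end, in the units of the state.
- r.read_state(): the state, without advancing time (a new reading comes with each control period).
- viewer.camera(name): name is "side" or "top" or "wrist"; returns a dict with "img" (384x512x3 uint8, blue, green, red), "range_z" (384x512 float32, m along the optical axis (not along the pixel's ray), 0 where there is no reading), "vertical_fov" (degrees; the focal length in pixels is half the picture's height over the tangent of half this angle, whatever the lens; pixels are square), "cx", "cy" (the principal point, pixels), "rvec" (rotation vector, rad) and "tvec" (3), from world to camera coordinates, as OpenCV has them. Camera axes: x right, y down, z forward; pixel columns grow to the right and rows downward; lengths in m; the calibration is good to about 2 mm. A picture is of the moment at which its call begins.
- r.close_job(): hands the job in, once; it reports no verdict.
The state is a dict: "time": time; "joint_positions": joint angles; "joint_vel": joint speeds; "joint_torque": joint torques, N m; "ee_pos": TCP position; "eef_rot": TCP orientation; "ft_force": force on the tool from outside, world axes, zero at the start; "torque": the same for the moment, N m; "width": finger opening in m.
Only numpy, scipy, OpenCV 4.12 (cv2) and the standard library are available. Lean on these libraries where they do the work, as an engineer would, in place of code of your own. Each camera call takes 0.05 s, during which the arm holds its last target.

TASK

Sort the two instrument cassettes by their tags: the one with the round tag has passed and goes into the sloping nest marked with a disc, the one with the cross tag goes into the nest marked with a cross. Lay each flat in its pocket and press it gently, square to the slope, until the stiff bed under it is fully home on its stop; never force it, and leave both cassettes there, let go. Do not disturb the bottles and the glove box.

Things in the scene. Friction and masses are not known exactly. Their poses are not given: they have to be found in the camera images.
- cassette_round: aluminium box, round disc tag. 70 (x) x 120 (y) x 24 mm high, about 0.3 kg; on top, centred, a solid grip rib 16 thick (x), 60 long (y), 42 mm tall (top 66 mm above the underside). Tag 24 mm across, 2 mm raised, black, on top at +y, 45 mm from the middle. Origin: centre of the underside; z out of the top. Starts flat on the table. Either end first is fine in a nest
- cassette_cross: aluminium box, X-shaped cross tag. 70 (x) x 120 (y) x 24 mm high, about 0.3 kg; on top, centred, a solid grip rib 16 thick (x), 60 long (y), 42 mm tall (top 66 mm above the underside). Tag 24 mm across, 2 mm raised, black, on top at +y, 45 mm from the middle. Origin: centre of the underside; z out of the top. Starts flat on the table. Either end first is fine in a nest
- nest_round: fixed pass (store) nest; raised black disc (32 mm) on its back ledge (91 mm high, 66 mm behind the origin). 142 mm wide (y), x from -43 to +87 mm; origin on the table under the pocket's middle, x away from the robot. Pocket slopes 30 degrees, opening up and to -x: 76 x 126 mm inside, walls 8 mm, rim plane sloping too. Finger room above it; a seated cassette sinks 16 to 32 mm below the rim
- pocket_round (a point): middle of the mouth of nest_round's pocket, in the plane of its rim; fixed to the nest, 72 mm above the table, over the nest's origin. z square to the slope (30 degrees from vertical, leaning to the robot), x up the slope, y along the pocket's length. A seated cassette's underside centre lies below here along z, its z along this z, its y along this y either way
- bed_round (a joint): travel of the black bed in nest_round's pocket, square to the slope, m: 0 raised, 0.012 home on a hard stop. The nest's height setting is not measured: fully raised the bed lies anywhere from 4 to 20 mm below the rim, so find its stop by feel. Stiff (about 9 N of friction, more than a cassette's weight; 15 to 20 N is plenty), no spring, stays where left; starts at 0 to 0.004
- nest_cross: fixed reject (sterilise again) nest; raised black X (32 mm) on its back ledge (91 mm high, 66 mm behind the origin). 142 mm wide (y), x from -43 to +87 mm; origin on the table under the pocket's middle, x away from the robot. Pocket slopes 30 degrees, opening up and to -x: 76 x 126 mm inside, walls 8 mm, rim plane sloping too. Finger room above it; a seated cassette sinks 16 to 32 mm below the rim
- pocket_cross (a point): middle of the mouth of nest_cross's pocket, in the plane of its rim; fixed to the nest, 72 mm above the table, over the nest's origin. z square to the slope (30 degrees from vertical, leaning to the robot), x up the slope, y along the pocket's length. A seated cassette's underside centre lies below here along z, its z along this z, its y along this y either way
- bed_cross (a joint): travel of the black bed in nest_cross's pocket, square to the slope, m: 0 raised, 0.012 home on a hard stop. The nest's height setting is not measured: fully raised the bed lies anywhere from 4 to 20 mm below the rim, so find its stop by feel. Stiff (about 9 N of friction, more than a cassette's weight; 15 to 20 N is plenty), no spring, stays where left; starts at 0 to 0.004
- dropper_bottle: amber glass dropper bottle, bystander, 38 mm diameter, 85 mm high; origin under its centre
- glove_box: white and orange carton of gloves, bystander, 120 x 230 x 75 mm; origin under its centre
- spray_bottle: white spray bottle with a yellow trigger head, bystander, 88 mm diameter, 238 mm high; origin under its centre
There are look-alikes about, which are no part of the job. What is shaped like the cassette_cross but green or red is not meant. What is shaped like the nest_cross but purple is not meant.

How it is judged:
By the outcome, as a careful person would: the job done as asked, in the order asked, and still so for the second after the job is handed in, with the robot touching nothing.
It also fails if it takes over 58 s, if anything falls off the work surface, if the arm or the gripper's body presses on something with over 40 N, if the wrist force passes 120 N, or if a joint passes its speed limit or range.

## Working session

There is one attempt and no reset: what is moved stays moved. The work goes in short steps, Python scripts to look and compute and a tool call to move; the robot and the scene stay as the last step left them, time stands still between calls to the robot, and variables do not carry over. Pictures are saved under pics/ and viewed, and the job is handed in when it is done.

Besides the shell and the picture viewer there is one more tool, called as name(argument=value, ...) on one line, values as JSON. apply_moves: Moves the arm, as the interface text tells. Its arguments: {"type":"object","properties":{"increments":{"type":"array","items":{"type":"object","properties":{"grip":{"type":"number"},"xyz":{"type":"array","items":{"type":"number"}},"rotation":{"type":"array","items":{"type":"number"}}}}},"squeeze":{"type":"number"}},"required":["increments"]}

```bash
ls; mkdir -p pics
cat > h.py <<'E'
import numpy as np,cv2
from bench import r,viewer
def cam(n,save=None):
    c=viewer.camera(n)
    if save: cv2.imwrite('pics/'+save,c['img'])
    np.savez('pics/last_'+n+'.npz',**c)
    return c
def ld(n): return dict(np.load('pics/last_'+n+'.npz'))
def world(c,u,v,d=None,z=None):
    f=192/np.tan(np.radians(float(c['vertical_fov']))/2)
    R=cv2.Rodrigues(np.array(c['rvec'],float))[0];t=np.array(c['tvec'],float).ravel()
    ray=np.array([(u-c['cx'])/f,(v-c['cy'])/f,1.])
    o=-R.T@t; dw=R.T@ray
    if z is not None: return o+dw*(z-o[2])/dw[2]
    if d is None: d=c['range_z'][int(round(v)),int(round(u))]
    return o+dw*d
def cloud(c):
    f=192/np.tan(np.radians(float(c['vertical_fov']))/2)
    R=cv2.Rodrigues(np.array(c['rvec'],float))[0];t=np.array(c['tvec'],float).ravel()
    v,u=np.mgrid[0:384,0:512]; d=c['range_z']
    P=np.stack([(u-c['cx'])/f*d,(v-c['cy'])/f*d,d],-1)
    return (P-t)@R
def proj(c,p):
    f=192/np.tan(np.radians(float(c['vertical_fov']))/2)
    R=cv2.Rodrigues(np.array(c['rvec'],float))[0];t=np.array(c['tvec'],float).ravel()
    q=R@np.array(p)+t
    return f*q[0]/q[2]+c['cx'],f*q[1]/q[2]+c['cy']
E
python3 - <<'E'
from h import *
for n in ['top','side','wrist']:
    c=cam(n,n+'0.png'); print(n,c['vertical_fov'],c['cx'],c['cy'],world(c,256,192))
print(r.read_state())
E
```

```text
pics
top 48.48088886507988 254.5985484120616 202.00367823114132 [0.53148076 0.04230936 0.00164012]
side 57.29482560719794 254.95273656453995 194.66644049411101 [ 0.56036652 -0.03694863 -0.00118026]
wrist 68.92355423390194 262.435050534618 192.4473038726812 [ 0.20222787 -0.58244047  0.00457293]
{'time': 0.15, 'joint_positions': array([ 1.1563694 ,  0.33271029, -0.06469746,  1.46072436,  0.02159275,
        1.34990759, -0.08852177]), 'joint_vel': array([ 0.00085899, -0.00235444,  0.00065609, -0.00269306, -0.00123765,
       -0.00182663, -0.0011517 ]), 'joint_torque': array([ 6.20274695e-04, -6.23634410e+01,  2.46685348e-02, -3.90138423e+01,
       -6.12756237e-02,  3.72245384e-02,  5.53628217e-05]), 'ee_pos': array([ 0.23855219, -0.57734017,  0.19235845]), 'eef_rot': array([ 8.31224546e-01, -5.55936576e-01, -4.48868036e-04, -2.76772084e-04]), 'ft_force': array([-0.08649489,  0.66560733,  0.25952216]), 'torque': array([-0.03629612,  0.04768425, -0.04583201]), 'width': 0.08681634052020884}
```

View pics/top0.png

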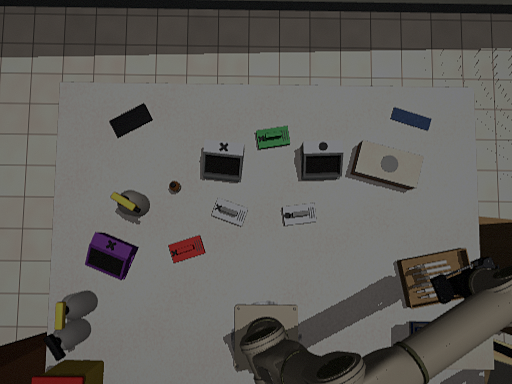

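View pics/side0.png

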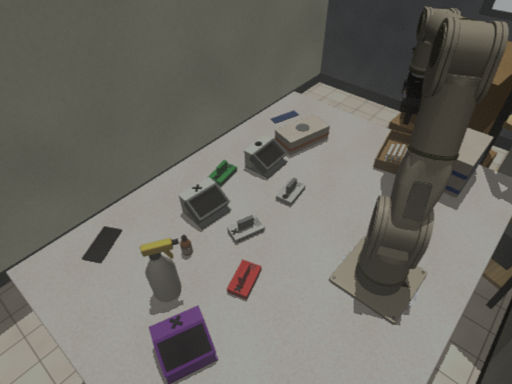

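Run:
```python
from h import *
c=ld('top')
i=c['img'][125:260,150:370]
i=cv2.convertScaleAbs(cv2.resize(i[0:120],None,fx=3.6,fy=3.6,interpolation=cv2.INTER_CUBIC),alpha=1.3)
cv2.imwrite('pics/crop1.png',i)
P=cloud(c)
for u,v in [(223,147),(323,146),(223,165),(230,211),(298,214),(175,186),(130,203)]: print(u,v,P[v,u].round(3))
```

```text
223 147 [0.682 0.163 0.092]
323 146 [ 0.689 -0.195  0.097]
223 165 [0.623 0.164 0.056]
230 211 [0.455 0.136 0.067]
298 214 [ 0.446 -0.109  0.064]
175 186 [0.542 0.335 0.072]
130 203 [0.466 0.447 0.236]
```

View pics/crop1.png

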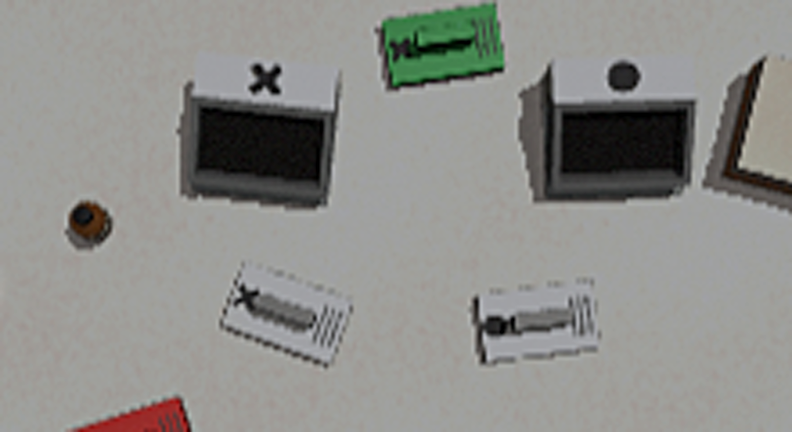

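```bash
cat >> h.py <<'E'
def rect(P,m):
    p=P[m][:,:2]; 
    (cx,cy),(w,h),a=cv2.minAreaRect((p*1000).astype(np.float32)); return (round(cx,1),round(cy,1)),(round(w,1),round(h,1)),round(a,1),len(p)
def box(P,x,y,rad,z0,z1):
    return (np.hypot(P[...,0]-x,P[...,1]-y)<rad)&(P[...,2]>z0)&(P[...,2]<z1)
E
python3 - <<'E'
from h import *
c=ld('top');P=cloud(c)
for n,x,y in [('cross',.455,.136),('round',.446,-.109)]:
    print(n,'body',rect(P,box(P,x,y,.085,.012,.04)),'rib',rect(P,box(P,x,y,.085,.055,.08)),'z',np.median(P[box(P,x,y,.085,.055,.08)][:,2]),np.median(P[box(P,x,y,.085,.015,.035)][:,2]))
for n,x,y in [('nc',.682,.163),('nr',.689,-.195)]:
    m=box(P,x,y,.085,.084,.105); print(n,'ledge',rect(P,m),np.median(P[m][:,2]))
    m=box(P,x-.06,y,.12,.02,.11); print(n,'all',rect(P,m))
for u,v in [(150+265/3.6,125+78/3.6),(150+623/3.6,125+76/3.6)]: print(world(c,u,v,z=.093))
for u,v in [(150+246/3.6,125+296/3.6),(150+496/3.6,125+325/3.6)]: print(world(c,u,v,z=.026))
E
```

```text
cross body ((448.7, 142.9), (120.3, 81.9), 71.2, 538) rib ((454.2, 139.9), (58.5, 16.2), 70.7, 77) z 0.06537993381836786 0.023817243860304003
round body ((429.6, -120.1), (107.3, 120.1), 8.1, 538) rib ((448.0, -116.5), (15.6, 58.6), 7.6, 75) z 0.06544811821821407 0.023548893974511334
nc ledge ((668.8, 163.1), (142.0, 69.7), 85.8, 591) 0.0914701724491438
nc all ((604.3, 169.4), (142.6, 199.4), 84.6, 1459)
nr ledge ((676.0, -194.6), (68.7, 142.8), 2.1, 589) 0.09112516018950291
nr all ((646.9, -218.4), (127.6, 189.5), 1.4, 1493)
[0.68326292 0.16079245 0.093     ]
[ 0.6892866  -0.19566167  0.093     ]
[0.47084904 0.18115325 0.026     ]
[ 0.44351655 -0.07540422  0.026     ]
```

```bash
cat >> h.py <<'E'
from scipy.spatial.transform import Rotation as Ro
def toolR(yaw,tilt=0):
    # yaw of object x in deg; tool x along object x (up slope), z down; tilt: slope deg
    return Ro.from_euler('z',yaw,degrees=True)*Ro.from_euler('y',-tilt,degrees=True)*Ro.from_euler('x',180,degrees=True)
def inc(pos,R,grasp=False):
    s=r.read_state(); R0=Ro.from_quat(s['eef_rot']); p=np.array(pos,float)
    if grasp: p=p+R.apply([0,0,.011])
    d=R0.inv().apply(p-s['ee_pos'])*1000
    print('xyz',d.round(1).tolist(),'rot',(R0.inv()*R).as_rotvec(degrees=True).round(1).tolist())
def st():
    s=r.read_state(); R0=Ro.from_quat(s['eef_rot'])
    print('t',round(s['time'],2),'pos',s['ee_pos'].round(4),'toolx',R0.apply([1,0,0]).round(3),'z',R0.apply([0,0,1]).round(3),'F',s['ft_force'].round(1),'w',round(s['width'],4),'q',s['joint_positions'].round(2))
E
python3 - <<'E'
from h import *
print(toolR(0,30).apply([[0,0,1],[1,0,0]]))
inc([.448,-.1165,.24],toolR(7.6))
E
```

```text
[[ 5.00000000e-01 -1.22464680e-16 -8.66025404e-01]
 [ 8.66025404e-01  0.00000000e+00  5.00000000e-01]]
xyz [-346.0, -369.6, -47.3] rot [-0.0, 0.1, -75.2]
```

apply_moves(increments=[{"xyz": [-346, -370, -47], "rotation": [0, 0, -75.2], "grip": 0}, {"xyz": [-346, -370, -47], "rotation": [0, 0, -75.2], "grip": 0}, {"xyz": [-346, -370, -47], "rotation": [0, 0, -75.2], "grip": 0}, {"xyz": [-346, -370, -47], "rotation": [0, 0, -75.2], "grip": 0}, {"xyz": [-346, -370, -47], "rotation": [0, 0, -75.2], "grip": 0}])

```text
time: 0.78
ee_pos: [0.3679, -0.2924, 0.2218]
eef_rot: [0.993, -0.117, -0.0, -0.0]
ft_force: [0.6, -0.3, 0.1]
width: 0.0874
```

Run:
```python
from h import *
st();inc([.448,-.1165,.24],toolR(7.6))
```

```text
t 0.78 pos [ 0.3679 -0.2924  0.2218] toolx [ 0.972 -0.233 -0.   ] z [-0.  0. -1.] F [ 0.6 -0.3  0.1] w 0.0874 q [ 0.94 -0.01 -0.36  1.79 -0.    1.36  0.34]
xyz [36.9, -189.7, -18.2] rot [-0.0, 0.0, -21.1]
```

apply_moves(increments=[{"xyz": [37, -190, -18], "rotation": [0, 0, -21], "grip": 0}, {"xyz": [37, -190, -18], "rotation": [0, 0, -21], "grip": 0}, {"xyz": [37, -190, -18], "rotation": [0, 0, -21], "grip": 0}, {"xyz": [37, -190, -18], "rotation": [0, 0, -21], "grip": 0}, {"xyz": [37, -190, -18], "rotation": [0, 0, -21], "grip": 0}])

```text
time: 1.4
ee_pos: [0.4481, -0.1163, 0.2397]
eef_rot: [0.998, 0.066, -0.0, -0.0]
ft_force: [-0.4, -0.5, 0.0]
width: 0.0869
```

Run:
```python
from h import *
st();c=cam('wrist','w1.png');P=cloud(c)
x,y=.448,-.1165
print('rib',rect(P,box(P,x,y,.085,.055,.08)),'body',rect(P,box(P,x,y,.085,.015,.035)))
for n,x,y in [('nr',.689,-.195),('nc',.683,.16)]:
    m=box(P,x,y,.085,.084,.105); print(n,m.sum(), rect(P,m) if m.sum()>5 else 0)
inc([.448,-.1165,.055],toolR(7.6))
```

```text
t 1.4 pos [ 0.4481 -0.1163  0.2397] toolx [ 0.991  0.132 -0.001] z [-0.001  0.    -1.   ] F [-0.4 -0.5  0. ] w 0.0869 q [ 0.74 -0.02 -0.57  1.77 -0.01  1.4   0.31]
rib ((448.8, -118.9), (15.1, 58.7), 7.7, 526) body ((449.3, -119.9), (71.0, 119.9), 7.5, 3209)
nr 1676 ((676.3, -154.1), (67.0, 59.5), 5.0, 1676)
nc 714 ((662.7, 97.7), (15.4, 62.4), 84.7, 714)
xyz [0.6, -0.7, 184.5] rot [-0.0, 0.0, -0.1]
```

View pics/w1.png

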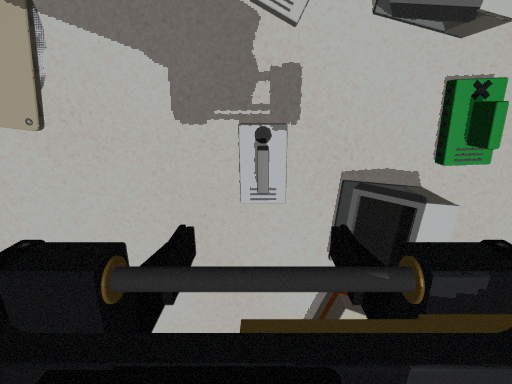

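Run:
```python
from h import *
inc([.4488,-.1185,.040],toolR(7.6))
```

```text
xyz [1.1, 1.4, 199.5] rot [-0.0, 0.0, -0.1]
```

apply_moves(increments=[{"xyz": [1, 1.5, 60], "grip": 0}, {"xyz": [1, 1.5, 110], "grip": 0}, {"xyz": [1, 1.5, 150], "grip": 0}, {"xyz": [1, 1.5, 190], "grip": 0}, {"xyz": [1, 1.5, 199.5], "grip": 0}])

```text
$.increments[0]: bad value
```

apply_moves(increments=[{"xyz": [0, 0, 0], "grip": 255}, {"xyz": [0, 0, 0], "grip": 255}, {"xyz": [0, 0, 0], "grip": 255}, {"xyz": [0, 0, 0], "grip": 255}, {"xyz": [0, 0, 0], "grip": 255}], squeeze=40)

```text
$.increments[0]: bad value
```

Run:
```python
from h import *
st()
```

```text
t 1.45 pos [ 0.4477 -0.1173  0.2395] toolx [ 0.992  0.13  -0.001] z [-0.001  0.    -1.   ] F [-1.   1.4 -0.2] w 0.0867 q [ 0.74 -0.02 -0.57  1.77 -0.01  1.4   0.31]
```

apply_moves(increments=[{"xyz": [1, 1.5, 60], "rotation": [0, 0, 0], "grip": 0}, {"xyz": [1, 1.5, 110], "rotation": [0, 0, 0], "grip": 0}, {"xyz": [1, 1.5, 150], "rotation": [0, 0, 0], "grip": 0}, {"xyz": [1, 1.5, 190], "rotation": [0, 0, 0], "grip": 0}, {"xyz": [1, 1.5, 199.5], "rotation": [0, 0, 0], "grip": 0}])

```text
time: 2.08
ee_pos: [0.4463, -0.1198, 0.0378]
eef_rot: [0.998, 0.064, -0.003, -0.001]
ft_force: [-0.6, 0.1, 0.5]
width: 0.0872
```

Run:
```python
from h import *
st()
inc([.4488,-.1185,.040],toolR(7.6))
```

```text
t 2.08 pos [ 0.4463 -0.1198  0.0378] toolx [ 0.992  0.127 -0.005] z [-0.005  0.002 -1.   ] F [-0.6  0.1  0.5] w 0.0872 q [ 0.7   0.18 -0.58  2.02  0.12  0.97  0.2 ]
xyz [2.6, -1.0, -2.2] rot [-0.1, 0.3, -0.3]
```

apply_moves(increments=[{"xyz": [2.5, -1, -2], "rotation": [0, 0.3, -0.3], "grip": 60}, {"xyz": [2.5, -1, -2], "rotation": [0, 0.3, -0.3], "grip": 255}, {"xyz": [2.5, -1, -2], "rotation": [0, 0.3, -0.3], "grip": 255}, {"xyz": [2.5, -1, -2], "rotation": [0, 0.3, -0.3], "grip": 255}, {"xyz": [2.5, -1, -2], "rotation": [0, 0.3, -0.3], "grip": 255}], squeeze=45)

```text
time: 2.7
ee_pos: [0.4488, -0.1186, 0.0401]
eef_rot: [0.998, 0.066, 0.0, -0.001]
ft_force: [0.2, 0.0, -0.5]
width: 0.045
```

Run:
```python
from h import *
st()
```

```text
t 2.7 pos [ 0.4488 -0.1186  0.0401] toolx [0.991 0.132 0.001] z [ 0.     0.002 -1.   ] F [ 0.2  0.  -0.5] w 0.045 q [ 0.7   0.18 -0.58  2.02  0.12  0.97  0.2 ]
```

apply_moves(increments=[{"xyz": [0, 0, 0], "rotation": [0, 0, 0], "grip": 255}, {"xyz": [0, 0, 0], "rotation": [0, 0, 0], "grip": 255}, {"xyz": [0, 0, 0], "rotation": [0, 0, 0], "grip": 255}, {"xyz": [0, 0, 0], "rotation": [0, 0, 0], "grip": 255}, {"xyz": [0, 0, 0], "rotation": [0, 0, 0], "grip": 255}])

```text
time: 3.32
ee_pos: [0.4488, -0.1185, 0.04]
eef_rot: [0.998, 0.066, 0.0, -0.001]
ft_force: [-1.4, 0.1, -1.2]
width: 0.0014
```

Run:
```python
from h import *
st()
```

```text
t 3.33 pos [ 0.4488 -0.1185  0.04  ] toolx [0.991 0.132 0.   ] z [ 0.     0.002 -1.   ] F [-1.4  0.1 -1.2] w 0.0014 q [ 0.7   0.18 -0.58  2.02  0.12  0.97  0.2 ]
```

Run:
```python
from h import *
c=cam('wrist','w2.png');P=cloud(c)
c2=cam('side','s2.png')
i=c2['img'][120:260,200:400]; cv2.imwrite('pics/s2c.png',cv2.resize(i,None,fx=4,fy=4,interpolation=cv2.INTER_CUBIC))
x,y=.448,-.1165
print('rib',rect(P,box(P,x,y,.085,.055,.08)),'body',rect(P,box(P,x,y,.085,.015,.035)))
```

```text
rib ((449.7, -114.4), (19.2, 51.4), 15.3, 1183) body ((446.8, -102.1), (70.2, 84.6), 7.8, 7646)
```

View pics/w2.png

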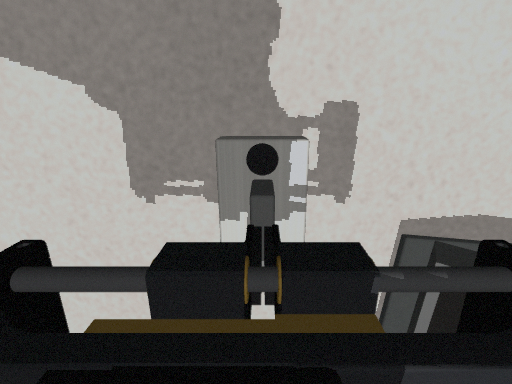

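View pics/s2c.png

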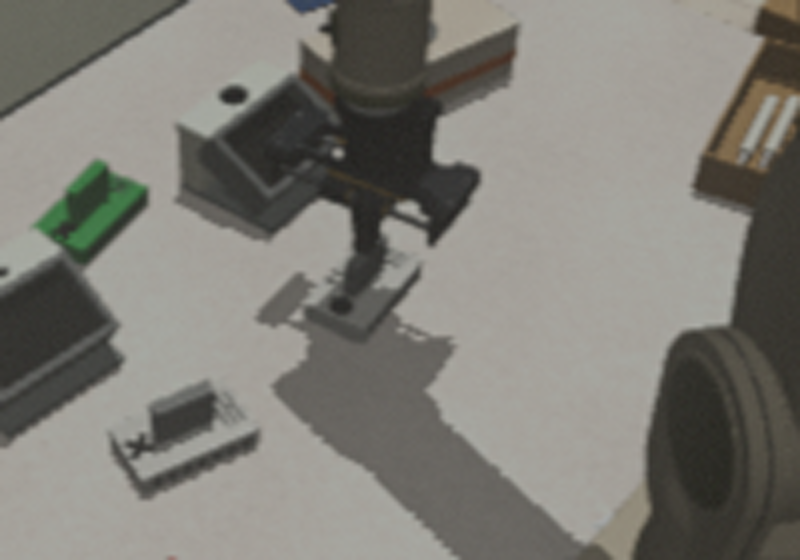

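Run:
```python
from h import *
c=ld('wrist');P=cloud(c)
i=c['img'][120:340,170:360]; cv2.imwrite('pics/w2c.png',cv2.convertScaleAbs(cv2.resize(i,None,fx=2.7,fy=2.7,interpolation=cv2.INTER_CUBIC),alpha=1.6))
for v in range(180,330,8): print(v,[P[v,u].round(3).tolist() for u in (256,263,270)])
```

```text
180 [[0.441, -0.091, 0.029], [0.446, -0.09, 0.029], [0.451, -0.089, 0.029]]
188 [[0.441, -0.091, 0.049], [0.446, -0.09, 0.05], [0.451, -0.089, 0.05]]
196 [[0.442, -0.091, 0.065], [0.446, -0.091, 0.063], [0.45, -0.09, 0.065]]
204 [[0.442, -0.097, 0.064], [0.447, -0.095, 0.066], [0.451, -0.095, 0.066]]
212 [[0.443, -0.102, 0.065], [0.447, -0.101, 0.065], [0.452, -0.101, 0.065]]
220 [[0.444, -0.107, 0.066], [0.448, -0.106, 0.066], [0.453, -0.106, 0.065]]
228 [[0.444, -0.11, 0.072], [0.449, -0.112, 0.066], [0.453, -0.109, 0.072]]
236 [[0.444, -0.11, 0.082], [0.438, -0.037, 0.232], [0.452, -0.109, 0.083]]
244 [[0.445, -0.11, 0.092], [0.45, -0.124, 0.065], [0.452, -0.108, 0.094]]
252 [[0.445, -0.11, 0.102], [0.451, -0.129, 0.066], [0.452, -0.109, 0.1]]
260 [[0.445, -0.11, 0.109], [0.452, -0.136, 0.065], [0.452, -0.109, 0.109]]
268 [[0.443, -0.087, 0.153], [0.445, -0.087, 0.152], [0.447, -0.086, 0.153]]
276 [[0.443, -0.088, 0.155], [0.445, -0.088, 0.155], [0.448, -0.087, 0.155]]
284 [[0.443, -0.09, 0.157], [0.446, -0.089, 0.158], [0.448, -0.089, 0.157]]
292 [[0.447, -0.122, 0.118], [0.462, -0.21, -0.001], [0.453, -0.121, 0.118]]
300 [[0.447, -0.126, 0.119], [0.463, -0.219, -0.001], [0.454, -0.125, 0.118]]
308 [[0.458, -0.229, -0.001], [0.465, -0.229, -0.001], [0.471, -0.227, 0.0]]
316 [[0.459, -0.239, -0.0], [0.466, -0.238, -0.001], [0.473, -0.237, -0.001]]
324 [[0.444, -0.096, 0.167], [0.446, -0.096, 0.167], [0.448, -0.095, 0.167]]
```

View pics/w2c.png

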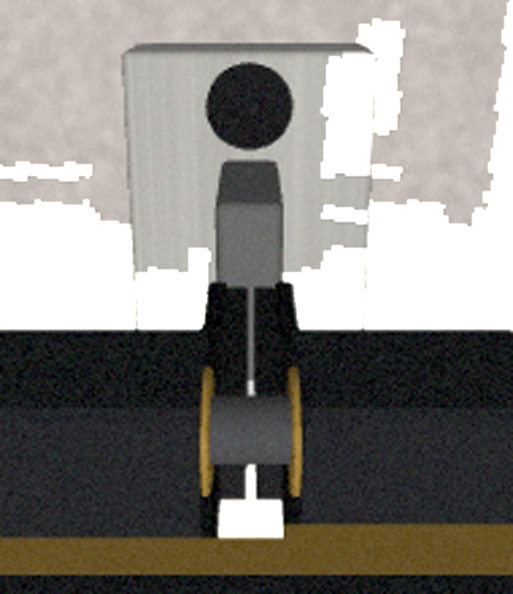

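Run:
```python
from h import *
c=ld('side');P=cloud(c)
m=box(P,.4488,-.1185,.025,.03,.2)
v,u=np.nonzero(m)
for vv in sorted(set(v)):
    uu=u[v==vv]; print(vv,uu.min(),uu.max(),[P[vv,k].round(3).tolist()+c['img'][vv,k].tolist() for k in uu[::max(1,len(uu)//4)]])
```

```text
158 288 288 [[0.452, -0.094, 0.197, 34, 35, 38]]
159 288 288 [[0.452, -0.095, 0.192, 35, 38, 39]]
160 289 291 [[0.447, -0.094, 0.191, 37, 39, 39], [0.443, -0.094, 0.193, 37, 40, 42], [0.441, -0.099, 0.191, 35, 38, 39]]
161 294 294 [[0.43, -0.102, 0.19, 37, 40, 41]]
163 291 291 [[0.439, -0.096, 0.18, 38, 40, 41]]
164 287 289 [[0.456, -0.096, 0.166, 42, 55, 61], [0.446, -0.094, 0.173, 38, 42, 44]]
165 287 291 [[0.455, -0.095, 0.163, 43, 51, 56], [0.45, -0.095, 0.165, 43, 55, 61], [0.439, -0.097, 0.17, 40, 48, 52]]
166 288 289 [[0.454, -0.1, 0.155, 38, 43, 47], [0.455, -0.108, 0.149, 39, 46, 49]]
167 288 292 [[0.452, -0.098, 0.152, 42, 48, 52], [0.455, -0.107, 0.145, 37, 41, 42], [0.436, -0.101, 0.159, 42, 46, 50]]
170 287 287 [[0.461, -0.105, 0.128, 41, 46, 48]]
171 287 287 [[0.461, -0.105, 0.123, 54, 57, 58]]
172 287 287 [[0.462, -0.106, 0.117, 94, 98, 99]]
173 287 289 [[0.458, -0.102, 0.116, 115, 121, 124], [0.459, -0.109, 0.112, 51, 53, 54], [0.454, -0.109, 0.114, 37, 40, 40]]
174 287 291 [[0.46, -0.105, 0.108, 122, 127, 129], [0.457, -0.107, 0.109, 53, 56, 57], [0.452, -0.106, 0.11
[... 2444 characters left out ...]
-0.104, 0.057, 55, 57, 58], [0.441, -0.11, 0.053, 52, 52, 54], [0.441, -0.116, 0.049, 48, 52, 51], [0.442, -0.125, 0.042, 51, 53, 53], [0.446, -0.137, 0.031, 52, 55, 54]]
187 289 293 [[0.44, -0.095, 0.059, 54, 56, 56], [0.441, -0.103, 0.053, 52, 53, 54], [0.442, -0.112, 0.046, 50, 53, 54], [0.443, -0.121, 0.039, 50, 52, 53], [0.444, -0.128, 0.034, 48, 51, 52]]
188 290 292 [[0.441, -0.104, 0.048, 50, 52, 53], [0.442, -0.112, 0.041, 51, 52, 53], [0.442, -0.12, 0.035, 48, 52, 53]]
189 290 292 [[0.439, -0.102, 0.044, 51, 54, 54], [0.442, -0.113, 0.034, 50, 52, 52], [0.441, -0.118, 0.031, 52, 55, 54]]
190 290 290 [[0.441, -0.105, 0.036, 47, 50, 50]]
191 290 290 [[0.44, -0.105, 0.031, 51, 53, 54]]
```

apply_moves(increments=[{"xyz": [0, 0, -30], "rotation": [0, 0, 0], "grip": 255}, {"xyz": [0, 0, -30], "rotation": [0, 0, 0], "grip": 0}, {"xyz": [0, 0, -30], "rotation": [0, 0, 0], "grip": 0}, {"xyz": [0, 0, -30], "rotation": [0, 0, 0], "grip": 0}, {"xyz": [0, 0, -30], "rotation": [0, 0, 0], "grip": 0}])

```text
time: 4.05
ee_pos: [0.4485, -0.1185, 0.0695]
eef_rot: [0.998, 0.066, -0.0, -0.001]
ft_force: [0.3, -0.2, 0.6]
width: 0.0325
```

Run:
```python
from h import *
st();c=cam('wrist','w3.png');P=cloud(c)
for u in (165,175,185,345):
  for v in range(215,262,6): print(u,v,P[v,u].round(3).tolist(),end=' ')
  print()
x,y=.448,-.1185
print('body',rect(P,box(P,x,y,.085,.015,.035)))
```

```text
t 4.05 pos [ 0.4485 -0.1185  0.0695] toolx [ 0.991  0.133 -0.   ] z [-0.001  0.002 -1.   ] F [ 0.3 -0.2  0.6] w 0.0325 q [ 0.72  0.14 -0.58  1.99  0.09  1.04  0.23]
165 215 [0.438, -0.037, 0.261] 165 221 [0.356, -0.16, 0.001] 165 227 [0.355, -0.167, -0.0] 165 233 [0.355, -0.175, -0.002] 165 239 [0.356, -0.181, 0.0] 165 245 [0.411, -0.086, 0.176] 165 251 [0.412, -0.086, 0.179] 165 257 [0.414, -0.085, 0.184] 
175 215 [0.365, -0.153, -0.0] 175 221 [0.365, -0.159, 0.0] 175 227 [0.366, -0.166, -0.0] 175 233 [0.366, -0.173, -0.001] 175 239 [0.366, -0.179, 0.001] 175 245 [0.415, -0.085, 0.176] 175 251 [0.416, -0.085, 0.18] 175 257 [0.417, -0.085, 0.183] 
185 215 [0.375, -0.152, -0.0] 185 221 [0.438, -0.037, 0.261] 185 227 [0.376, -0.164, 0.0] 185 233 [0.376, -0.171, -0.0] 185 239 [0.376, -0.179, -0.001] 185 245 [0.418, -0.085, 0.176] 185 251 [0.419, -0.085, 0.18] 185 257 [0.42, -0.085, 0.184] 
345 215 [0.534, -0.13, -0.0] 345 221 [0.536, -0.137, -0.0] 345 227 [0.537, -0.143, -0.0] 345 233 [0.538, -0.15, 0.0] 345 239 [0.54, -0.156, -0.001] 345 245 [0.472, -0.078, 0.175] 345 251 [0.471, -0.078, 0.18] 345 257 [0.47, -0.078, 0.184] 
body ((449.2, -119.4), (70.2, 119.8), 7.9, 7313)
```

View pics/w3.png

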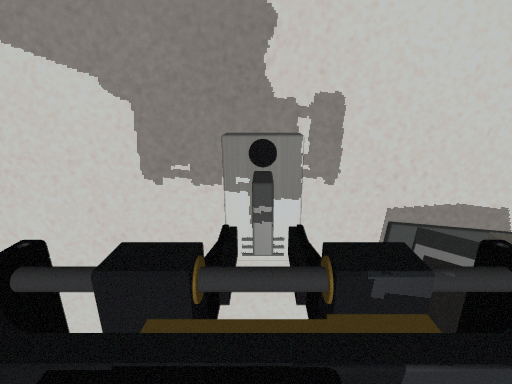

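Run:
```python
from h import *
c=ld('wrist');P=cloud(c)
for u in (224,230,235,296,302,308):
  for v in range(224,262,3): 
    if c['img'][v,u].max()<45: print(u,v,P[v,u].round(3).tolist(),end=' ')
  print()
m=box(P,.4485,-.1185,.06,.03,.14)&(c['img'].max(2)<60)
print(np.sort(P[m][:,2])[:20])
```

```text
224 227 [0.424, -0.112, 0.102] 224 230 [0.425, -0.11, 0.108] 224 233 [0.425, -0.111, 0.111] 224 236 [0.426, -0.111, 0.115] 224 239 [0.426, -0.11, 0.12] 224 242 [0.427, -0.111, 0.123] 224 245 [0.427, -0.112, 0.123] 224 248 [0.427, -0.112, 0.127] 224 251 [0.438, -0.037, 0.261] 224 254 [0.428, -0.112, 0.132] 224 257 [0.428, -0.112, 0.135] 224 260 [0.429, -0.112, 0.139] 
230 227 [0.428, -0.112, 0.1] 230 230 [0.428, -0.112, 0.104] 230 233 [0.428, -0.112, 0.108] 230 236 [0.429, -0.112, 0.112] 230 239 [0.429, -0.112, 0.116] 230 242 [0.43, -0.112, 0.12] 230 245 [0.43, -0.112, 0.123] 230 248 [0.431, -0.111, 0.128] 230 251 [0.431, -0.112, 0.129] 230 254 [0.431, -0.111, 0.134] 230 257 [0.432, -0.112, 0.136] 230 260 [0.432, -0.112, 0.137] 
235 227 [0.431, -0.112, 0.099] 235 230 [0.431, -0.112, 0.103] 235 233 [0.431, -0.111, 0.109] 235 236 [0.432, -0.112, 0.111] 235 239 [0.432, -0.114, 0.111] 235 242 [0.432, -0.115, 0.112] 235 245 [0.432, -0.118, 0.112] 235 248 [0.433, -0.119, 0.113] 235 251 [0.433, -0.12, 0.114] 235 254 [0.433, -0.122, 0.114] 235 257 [0.433, -0.124, 0.115] 235 260 [0.434, -0.125
[... 491 characters left out ...]
.105, 0.115] 302 239 [0.469, -0.105, 0.12] 302 242 [0.469, -0.105, 0.122] 302 245 [0.469, -0.106, 0.125] 302 248 [0.469, -0.107, 0.126] 302 251 [0.468, -0.106, 0.131] 302 254 [0.468, -0.107, 0.132] 302 257 [0.468, -0.107, 0.136] 302 260 [0.467, -0.107, 0.138] 
308 242 [0.473, -0.105, 0.122] 308 245 [0.472, -0.105, 0.126] 308 248 [0.471, -0.105, 0.13] 308 251 [0.471, -0.105, 0.132] 308 254 [0.47, -0.105, 0.136] 308 257 [0.47, -0.105, 0.138] 308 260 [0.469, -0.105, 0.142] 
[0.03001583 0.03004839 0.03011182 0.03081781 0.03111049 0.03111629
 0.03136372 0.03137343 0.03139662 0.03146825 0.03155996 0.03160259
 0.03172097 0.03174151 0.03195201 0.03224916 0.0323517  0.03282639
 0.03295549 0.03383853]
```

apply_moves(increments=[{"xyz": [0.5, 0.3, 0], "rotation": [0, 0, 0], "grip": 120}, {"xyz": [0.5, 0.3, 20], "rotation": [0, 0, 0], "grip": 120}, {"xyz": [0.5, 0.3, 45], "rotation": [0, 0, 0], "grip": 120}, {"xyz": [0.5, 0.3, 65], "rotation": [0, 0, 0], "grip": 120}, {"xyz": [0.5, 0.3, 65], "rotation": [0, 0, 0], "grip": 120}])

```text
time: 4.72
ee_pos: [0.4479, -0.1182, 0.0035]
eef_rot: [0.998, 0.066, -0.001, -0.002]
ft_force: [-0.1, -0.7, 1.3]
width: 0.0457
```

Run:
```python
from h import *
st();c=cam('wrist','w4.png');P=cloud(c)
R=cv2.Rodrigues(c['rvec'])[0];t=np.array(c['tvec']).ravel();o=-R.T@t
s=r.read_state();R0=Ro.from_quat(s['eef_rot']);print('cam in tool',R0.inv().apply(o-s['ee_pos'])*1000,(R0.inv()*Ro.from_matrix(R.T)).as_rotvec(degrees=True))
for u in (224,230,235,240,290,296,302,308):
  for v in range(218,240,3): 
    if c['img'][v,u].max()<60: print(u,v,P[v,u].round(3).tolist(),end=' ')
  print()
```

```text
t 4.72 pos [ 0.4479 -0.1182  0.0035] toolx [ 0.991  0.133 -0.003] z [-0.003  0.003 -1.   ] F [-0.1 -0.7  1.3] w 0.0457 q [ 0.69  0.24 -0.57  2.05  0.16  0.9   0.16]
cam in tool [ 5.65657509e-02 -8.31023126e+01 -1.90385649e+02] [-1.74743707e+01 -1.05545957e-01 -1.62441478e-02]
224 227 [0.423, -0.112, 0.034] 224 230 [0.424, -0.112, 0.038] 224 233 [0.425, -0.112, 0.043] 224 236 [0.425, -0.113, 0.044] 224 239 [0.425, -0.116, 0.043] 





302 227 [0.472, -0.106, 0.034] 302 230 [0.471, -0.105, 0.039] 302 233 [0.471, -0.106, 0.042] 302 236 [0.471, -0.106, 0.045] 302 239 [0.47, -0.107, 0.048] 
308 227 [0.475, -0.104, 0.037] 308 230 [0.475, -0.105, 0.039] 308 233 [0.474, -0.105, 0.042] 308 236 [0.474, -0.105, 0.046] 308 239 [0.473, -0.106, 0.05]
```

View pics/w4.png

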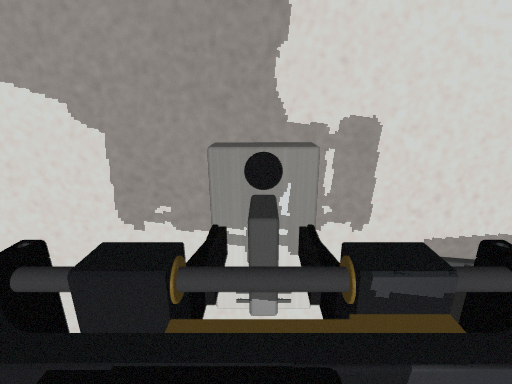

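apply_moves(increments=[{"xyz": [0, 0, 0], "rotation": [0, 0, 0], "grip": 255}, {"xyz": [0, 0, 0], "rotation": [0, 0, 0], "grip": 255}, {"xyz": [0, 0, 0], "rotation": [0, 0, 0], "grip": 255}, {"xyz": [0, 0, 0], "rotation": [0, 0, 0], "grip": 255}, {"xyz": [0, 0, 0], "rotation": [0, 0, 0], "grip": 255}], squeeze=45)

```text
time: 5.4
ee_pos: [0.4488, -0.1185, 0.0047]
eef_rot: [0.998, 0.066, -0.001, -0.001]
ft_force: [-2.5, 0.0, 3.6]
width: 0.0158
```

apply_moves(increments=[{"xyz": [0, 0, -20], "rotation": [0, 0, 0], "grip": 255}, {"xyz": [0, 0, -60], "rotation": [0, 0, 0], "grip": 255}, {"xyz": [0, 0, -120], "rotation": [0, 0, 0], "grip": 255}, {"xyz": [0, 0, -170], "rotation": [0, 0, 0], "grip": 255}, {"xyz": [0, 0, -200], "rotation": [0, 0, 0], "grip": 255}])

```text
time: 6.02
ee_pos: [0.4495, -0.119, 0.207]
eef_rot: [0.998, 0.066, 0.0, -0.001]
ft_force: [-0.1, -0.5, -3.8]
width: 0.0161
```

Run:
```python
from h import *
st()
cw=cam('wrist','w5.png');Pw=cloud(cw)
c=ld('top');P=cloud(c)
for n,x,y,yaw in [('nr',.689,-.195,1.8),('nc',.683,.16,-4.8)]:
    ex=np.array([np.cos(np.radians(yaw)),np.sin(np.radians(yaw))]);ey=np.array([-ex[1],ex[0]])
    for nm,Q in (('top',P),('wrist',Pw)):
        m=box(Q,x-.06,y,.14,.03,.11)
        if m.sum()<50: continue
        a=(Q[m][:,:2]-[x,y])@ex*1000;b=(Q[m][:,:2]-[x,y])@ey*1000;z=Q[m][:,2]*1000
        # yaw from rect of ledge
        k=(z>88)&(z<95)
        for yy in (-60,-40,-20,20,40,60):
            s=k&(abs(b-yy)<6)
            if s.sum()>3: print(nm,n,'y',yy,'ledge x',a[s].min().round(1),a[s].max().round(1))
        for xx in (-10,0,10):
            s=k&(abs(a-xx)<5)
            if s.sum()>3: print(nm,n,'x',xx,'ledge y',b[s].min().round(1),b[s].max().round(1))
```

```text
t 6.03 pos [ 0.4495 -0.119   0.207 ] toolx [0.991 0.133 0.001] z [ 0.001  0.002 -1.   ] F [-0.1 -0.5 -3.8] w 0.0161 q [ 0.75 -0.   -0.58  1.82 -0.    1.33  0.3 ]
top nr y -60 ledge x -40.1 18.4
top nr y -40 ledge x -32.9 18.9
top nr y -20 ledge x -32.5 19.0
top nr y 20 ledge x -31.7 19.5
top nr y 40 ledge x -31.1 16.3
top nr y 60 ledge x -37.4 17.6
top nr x -10 ledge y -69.1 68.5
top nr x 0 ledge y -69.3 71.4
top nr x 10 ledge y -70.1 71.1
wrist nr y -60 ledge x -36.9 22.4
wrist nr y -40 ledge x -30.1 22.0
wrist nr y 20 ledge x -33.2 21.2
wrist nr y 40 ledge x -33.7 21.4
wrist nr y 60 ledge x -38.6 21.4
wrist nr x -10 ledge y -72.8 69.7
wrist nr x 0 ledge y -72.0 69.9
wrist nr x 10 ledge y -72.4 69.5
top nc y -60 ledge x -41.7 15.7
top nc y -40 ledge x -33.4 17.8
top nc y -20 ledge x -32.0 16.4
top nc y 20 ledge x -32.0 18.9
top nc y 40 ledge x -33.5 18.5
top nc y 60 ledge x -32.4 19.9
top nc x -10 ledge y -66.4 70.4
top nc x 0 ledge y -68.9 72.2
top nc x 10 ledge y -68.2 69.3
```

View pics/w5.png

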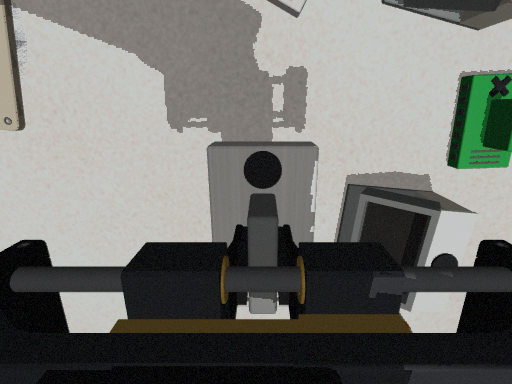

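Run:
```python
from h import *
c=ld('wrist');P=cloud(c)
i=c['img'][150:310,320:490]; cv2.imwrite('pics/w5c.png',cv2.resize(i,None,fx=4,fy=4,interpolation=cv2.INTER_CUBIC))
m=box(P,.689,-.195,.03,.085,.1)&(c['img'].max(2)<50); v,u=np.nonzero(m); print('disc',len(u),P[m].mean(0),P[m].min(0),P[m].max(0))
m=box(P,.69,-.195,.085,.088,.0945)&(P[...,0]>.665); print(rect(P,m))
# rim points side: fit sloping pocket: bed dark
```

```text
disc 277 [ 0.68670378 -0.19027301  0.09324809] [ 0.67249897 -0.20061915  0.09012364] [ 0.70528924 -0.18036138  0.09522244]
((687.2, -196.5), (48.4, 142.7), 1.8, 2636)
```

View pics/w5c.png

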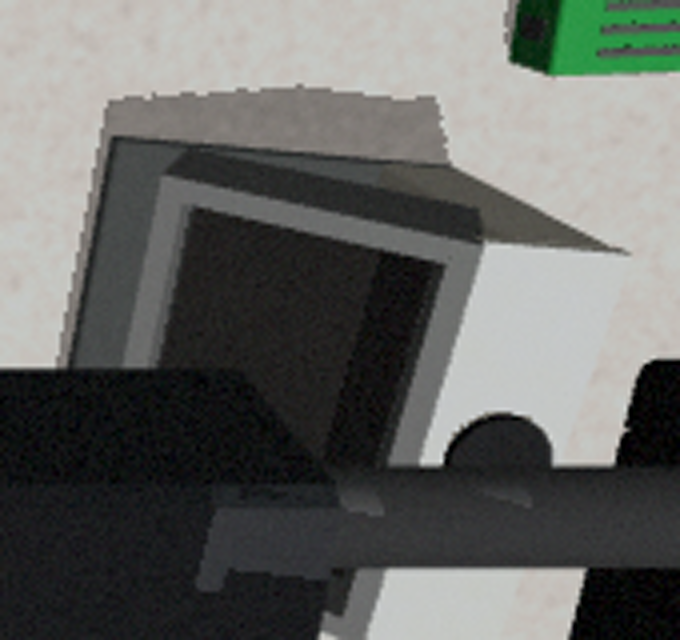

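Run:
```python
from h import *
c=ld('wrist');P=cloud(c);s=r.read_state();R0=Ro.from_quat(s['eef_rot'])
Q=R0.inv().apply((P-s['ee_pos']).reshape(-1,3)).reshape(P.shape)*1000
m=(Q[...,2]>-25)&(Q[...,2]<-12)&(abs(Q[...,0])<60)&(Q[...,1]>-80)&(Q[...,1]<-25)
q=Q[m]; print(len(q),'z',np.median(q[:,2]),'x',np.percentile(q[:,0],[.5,99.5]),'y',np.percentile(q[:,1],[.3,1]))
m=(Q[...,2]>-68)&(Q[...,2]<-55)&(abs(Q[...,0])<30)&(Q[...,1]>-50)&(Q[...,1]<-12)
q=Q[m]; print(len(q),'z',np.median(q[:,2]),'x',np.percentile(q[:,0],[1,99]),'y',np.percentile(q[:,1],[.3,1]))
R=toolR(1.9,30); pz=-R.apply([0,0,1]);
print(pz)
for h in (.075,):
    U=np.array([.6229,-.1987,.072])+pz*h   # underside centre
    inc(U-R.apply([0,0,.0047]),R)
```

```text
5808 z -15.915191133919782 x [-35.16167574  33.53947993] y [-59.22951405 -59.10300236]
981 z -57.538775936751435 x [-8.51127239  6.98867713] y [-29.49134877 -29.28861528]
[-0.49972511 -0.01657759  0.8660254 ]
xyz [120.1, 97.6, 69.4] rot [-1.5, 29.7, 5.6]
```

```bash
cat >> h.py <<'E'
def tgt(M,yaw,h,off,tilt=30):
    """M mouth pos, h underside centre above mouth (m), off: cassette underside centre in tool frame (m)"""
    R=toolR(yaw,tilt); U=np.array(M)-R.apply([0,0,1])*h
    inc(U-R.apply(off),R)
MR=[.6229,-.1987,.072]; OR=[-.0008,.0008,.0065]
E
python3 - <<'E'
from h import *
tgt(MR,1.9,.075,OR)
E
```

```text
xyz [120.0, 96.8, 67.5] rot [-1.5, 29.7, 5.6]
```

apply_moves(increments=[{"xyz": [120, 97, 67.5], "rotation": [-1.5, 29.7, 5.6], "grip": 255}, {"xyz": [120, 97, 67.5], "rotation": [-1.5, 29.7, 5.6], "grip": 255}, {"xyz": [120, 97, 67.5], "rotation": [-1.5, 29.7, 5.6], "grip": 255}, {"xyz": [120, 97, 67.5], "rotation": [-1.5, 29.7, 5.6], "grip": 255}, {"xyz": [120, 97, 67.5], "rotation": [-1.5, 29.7, 5.6], "grip": 255}])

```text
time: 6.7
ee_pos: [0.5823, -0.1985, 0.1424]
eef_rot: [0.966, 0.016, 0.257, -0.005]
ft_force: [0.7, 0.0, -3.2]
width: 0.0154
```

Run:
```python
from h import *
st();c=cam('wrist','w6.png');cam('side','s6.png')
P=cloud(c);s=r.read_state();R0=Ro.from_quat(s['eef_rot'])
R=cv2.Rodrigues(c['rvec'])[0];t=np.array(c['tvec']).ravel();o=-R.T@t
print('cam in tool',R0.inv().apply(o-s['ee_pos'])*1000,(R0.inv()*Ro.from_matrix(R.T)).as_rotvec(degrees=True))
Q=R0.inv().apply((P-s['ee_pos']).reshape(-1,3)).reshape(P.shape)*1000
m=(Q[...,2]>-25)&(Q[...,2]<-12)&(abs(Q[...,0])<60)&(Q[...,1]>-80)&(Q[...,1]<-25)
q=Q[m]; print(len(q),'z',np.median(q[:,2]),'x',np.percentile(q[:,0],[.5,99.5]),'y',np.percentile(q[:,1],[.3,1]))
tgt(MR,1.9,.075,OR)
i=ld('side')['img'][80:230,180:380]; cv2.imwrite('pics/s6c.png',cv2.resize(i,None,fx=4,fy=4,interpolation=cv2.INTER_CUBIC))
```

```text
t 6.7 pos [ 0.5823 -0.1985  0.1424] toolx [0.867 0.029 0.497] z [ 0.497  0.018 -0.868] F [ 0.7  0.  -3.2] w 0.0154 q [ 0.87  0.05 -0.5   2.02 -0.31  0.62  0.62]
cam in tool [  -0.62214372  -82.84675387 -190.58762066] [-17.47901947  -0.15832824   0.06716424]
5743 z -18.07455971664883 x [-35.63811885  33.07755821] y [-58.86485426 -58.74044012]
xyz [-0.8, 0.8, 0.3] rot [-0.0, 0.1, 0.1]
```

View pics/w6.png

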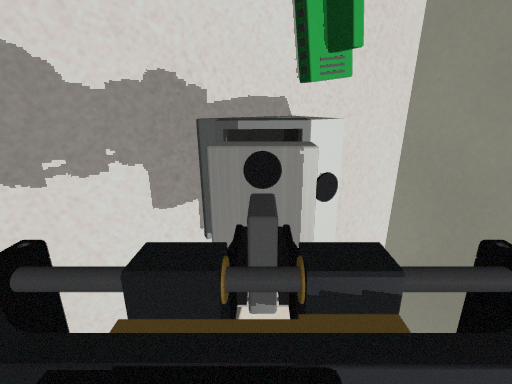

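View pics/s6c.png

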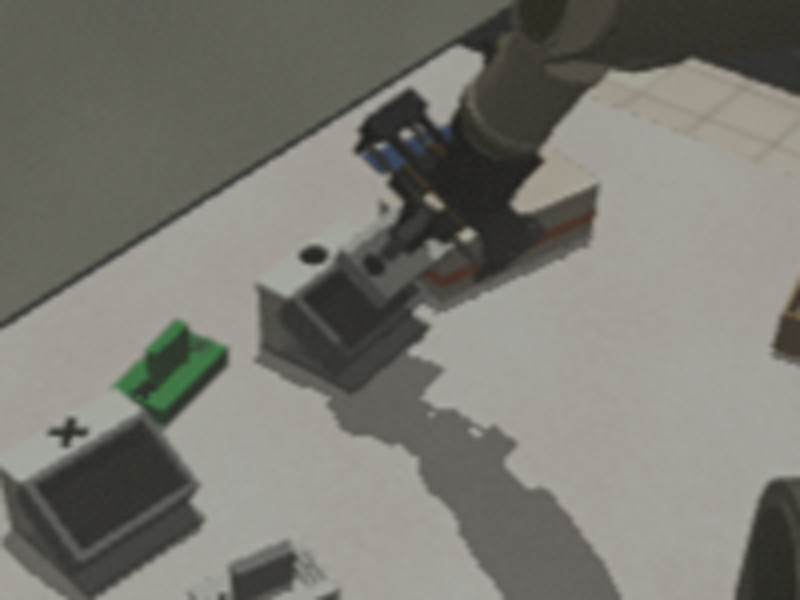

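```bash
cat >> h.py <<'E'
def intool(c):
    P=cloud(c);s=r.read_state();R0=Ro.from_quat(s['eef_rot'])
    return P,R0.inv().apply((P-s['ee_pos']).reshape(-1,3)).reshape(P.shape)*1000
E
python3 - <<'E'
from h import *
c=cam('wrist');P,Q=intool(c)
m=box(P,.689,-.195,.03,.085,.102)&(c['img'].max(2)<60)&(np.mgrid[0:384,0:512][0]<240)
v,u=np.nonzero(m);print(len(u),u.min(),u.max(),v.min(),v.max(),P[m].min(0),P[m].max(0),Q[m].min(0),Q[m].max(0))
d=P[m]; print('disc mid',(d.min(0)+d.max(0))/2)
i=c['img'][100:250,190:360]; cv2.imwrite('pics/w7c.png',cv2.resize(i,None,fx=4.5,fy=4,interpolation=cv2.INTER_CUBIC))
# ledge end (y max) edge and back edge
m=(P[...,2]>.088)&(P[...,2]<.0945)&(P[...,0]>.655)&(P[...,0]<.72)&(P[...,1]>-.29)&(P[...,1]<-.09)
print(rect(P,m),P[m].min(0),P[m].max(0))
E
```

```text
437 316 334 173 200 [ 0.67734749 -0.21121787  0.09060545] [ 0.70414663 -0.18082156  0.09488295] [ 56.26479542 -14.19703227  89.9004718 ] [ 78.79288371  16.31529322 104.80879357]
disc mid [ 0.69074706 -0.19601972  0.0927442 ]
((684.1, -196.7), (54.2, 142.1), 2.3, 2994) [ 0.65500275 -0.26669289  0.08810965] [ 0.71308932 -0.12483538  0.09449979]
```

View pics/w7c.png

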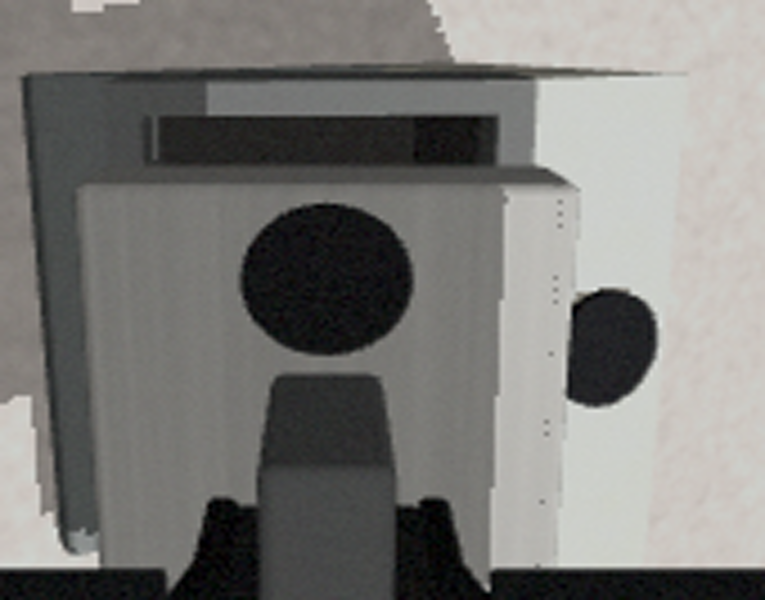

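```bash
sed -i 's/^MR=.*/MR=[.6229,-.1988,.072]; OR=[-.0012,.0011,.006]/' h.py
python3 - <<'E'
from h import *
tgt(MR,2.0,.012,OR)
E
```

```text
xyz [-0.6, 0.4, 63.9] rot [0.0, 0.0, 0.0]
```

apply_moves(increments=[{"xyz": [-0.6, 0.4, 20], "rotation": [0, 0, 0], "grip": 255}, {"xyz": [-0.6, 0.4, 40], "rotation": [0, 0, 0], "grip": 255}, {"xyz": [-0.6, 0.4, 55], "rotation": [0, 0, 0], "grip": 255}, {"xyz": [-0.6, 0.4, 64], "rotation": [0, 0, 0], "grip": 255}, {"xyz": [-0.6, 0.4, 64], "rotation": [0, 0, 0], "grip": 255}])

```text
time: 7.48
ee_pos: [0.6149, -0.1975, 0.0877]
eef_rot: [0.966, 0.017, 0.258, -0.005]
ft_force: [-0.3, 0.8, -3.2]
width: 0.0157
```

Run:
```python
from h import *
st();c=cam('wrist');P,Q=intool(c)
i=c['img'][90:250,180:370]; cv2.imwrite('pics/w8c.png',cv2.resize(i,None,fx=4.2,fy=3.7,interpolation=cv2.INTER_CUBIC))
cam('side');i=ld('side')['img'][120:200,220:320]; cv2.imwrite('pics/s8c.png',cv2.resize(i,None,fx=7,fy=7,interpolation=cv2.INTER_CUBIC))
tgt(MR,2.0,.012,OR)
m=(Q[...,2]>-25)&(Q[...,2]<-12)&(abs(Q[...,0])<60)&(Q[...,1]>-80)&(Q[...,1]<-25)&(c['img'].min(2)>60)
q=Q[m]; print(len(q),'z',np.median(q[:,2]))
```

```text
t 7.47 pos [ 0.6149 -0.1975  0.0877] toolx [0.866 0.031 0.499] z [ 0.499  0.018 -0.867] F [-0.3  0.8 -3.2] w 0.0157 q [ 0.81  0.19 -0.49  2.01 -0.21  0.49  0.55]
xyz [-0.3, -0.0, 0.3] rot [0.0, 0.0, 0.0]
4599 z -17.97509439333425
```

View pics/w8c.png

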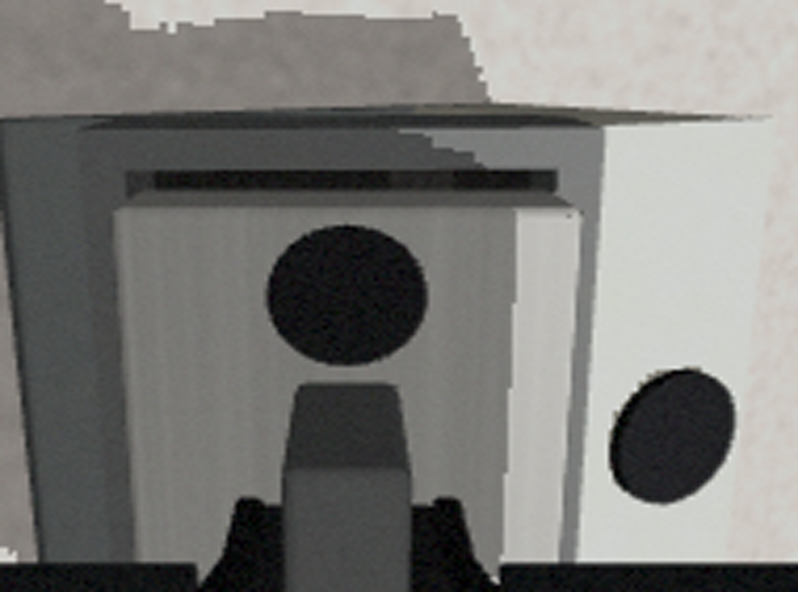

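View pics/s8c.png

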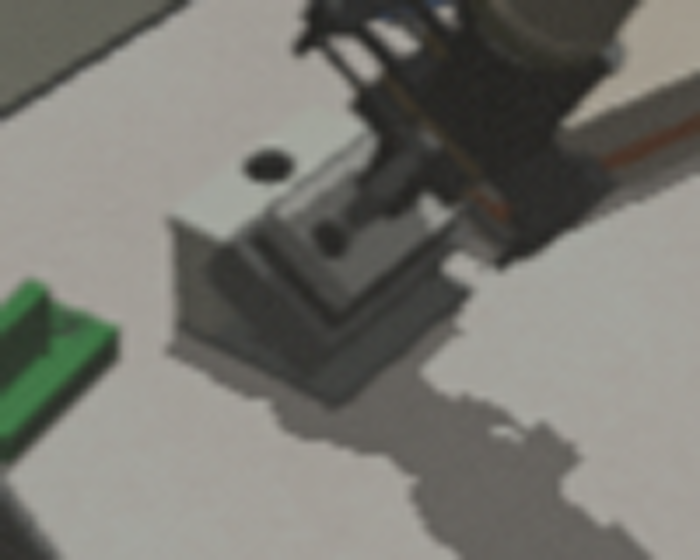

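```bash
cat > disc.py <<'E'
from h import *
import sys
def chk(M,yaw,off,c,dc):
    P,Q=intool(c)
    m=box(P,dc[0],dc[1],.03,.088,.102)&(c['img'].max(2)<60)&(np.mgrid[0:384,0:512][0]<235)
    d=Q[m]; e=(d.min(0)+d.max(0))/2; p=P[m]
    print(m.sum(),'disc tool mid',e.round(1),'ext',(d.max(0)-d.min(0)).round(1),'world',((p.min(0)+p.max(0))/2).round(4))
    # rim inner edge row: far end (+y pocket, tool -y)
    print('=> mouth rel cassette (tool mm): x',(e[0]-67.7-off[0]*1000).round(1),'y',(e[1]-off[1]*1000).round(1))
if __name__=='__main__':
    chk(MR,2.,OR,ld('wrist'),(.689,-.1965))
    c=ld('wrist');P,Q=intool(c)
    # rim plane points in tool frame, and dark gap corners
    for (U,V) in [(126,180),(557,180),(604,126),(80,126),(580,212),(113,212),(113,205)]:
        u=180+U/4.2;v=90+V/3.7; f=192/np.tan(np.radians(float(c['vertical_fov']))/2)
        iu,iv=int(round(u)),int(round(v)); print(U,V,Q[iv-1:iv+2,iu-1:iu+2].reshape(-1,3).round(1)[[0,4,8]].tolist())
E
python3 disc.py
```

```text
784 disc tool mid [65.5  0.9 32.6] ext [27.7 31.5 17.1] world [ 0.6886 -0.1963  0.0922]
=> mouth rel cassette (tool mm): x -1.0 y -0.2
126 180 [[-40.1, -59.5, 20.2], [-39.5, -58.6, 20.9], [-39.4, -57.5, 24.5]]
557 180 [[36.5, -59.5, 20.0], [36.9, -59.0, 17.7], [37.8, -58.2, 18.4]]
604 126 [[46.1, -69.7, 30.1], [45.7, -69.3, 24.1], [46.6, -68.6, 24.8]]
80 126 [[-56.1, -68.0, 58.5], [-55.5, -67.1, 59.1], [-45.9, -69.0, 19.2]]
580 212 [[33.6, -58.7, -16.1], [41.3, -52.9, 19.4], [42.1, -52.1, 19.5]]
113 212 [[-42.4, -53.7, 18.9], [-34.5, -58.2, -17.2], [-33.9, -57.6, -17.3]]
113 205 [[-42.2, -55.2, 18.6], [-41.4, -54.6, 18.1], [-33.9, -58.8, -17.0]]
```

apply_moves(increments=[{"xyz": [-0.7, 0.3, 4], "rotation": [0, 0, 0], "grip": 255}, {"xyz": [-0.7, 0.3, 8], "rotation": [0, 0, 0], "grip": 255}, {"xyz": [-0.7, 0.3, 12], "rotation": [0, 0, 0], "grip": 255}, {"xyz": [-0.7, 0.3, 15], "rotation": [0, 0, 0], "grip": 255}])

```text
time: 8.07
ee_pos: [0.622, -0.198, 0.0749]
eef_rot: [0.966, 0.017, 0.259, -0.004]
ft_force: [0.1, 0.2, -4.3]
width: 0.0153
```

```bash
cat >> h.py <<'E'
def ps(M,yaw,off,tilt=30):
    s=r.read_state();R0=Ro.from_quat(s['eef_rot']);R=toolR(yaw,tilt)
    U=s['ee_pos']+R0.apply(off); d=R.inv().apply(U-np.array(M))*1000
    print('t',round(s['time'],2),'cass rel mouth x %.1f y %.1f h %.1f'%(d[0],-d[1],-d[2]),'F tool',R0.inv().apply(s['ft_force']).round(1),'Ttool',R0.inv().apply(s['torque']).round(2),'w',round(s['width'],4),'roterr',(R0.inv()*R).as_rotvec(degrees=True).round(2))
E
python3 -c "
from h import *
ps(MR,2.0,OR)"
```

```text
t 8.07 cass rel mouth x -0.5 y -0.3 h -3.1 F tool [-2.  -0.2  3.8] Ttool [-0.02 -0.86 -0.03] w 0.0153 roterr [0.02 0.03 0.02]
```

apply_moves(increments=[{"xyz": [0, 0, 2], "rotation": [0, 0, 0], "grip": 255}, {"xyz": [0, 0, 4], "rotation": [0, 0, 0], "grip": 255}])

```text
time: 8.32
ee_pos: [0.6241, -0.1979, 0.0713]
eef_rot: [0.966, 0.017, 0.259, -0.004]
ft_force: [-0.7, -0.2, -3.5]
width: 0.0156
```

```bash
python3 -c "
from h import *
ps(MR,2.0,OR)"
```

```text
t 8.32 cass rel mouth x -0.5 y -0.2 h -7.2 F tool [-2.4  0.2  2.6] Ttool [ 0.02 -0.93  0.01] w 0.0156 roterr [0.02 0.03 0.02]
```

apply_moves(increments=[{"xyz": [0, 0, 2], "rotation": [0, 0, 0], "grip": 255}, {"xyz": [0, 0, 4], "rotation": [0, 0, 0], "grip": 255}])

```text
time: 8.57
ee_pos: [0.6261, -0.1979, 0.0677]
eef_rot: [0.966, 0.017, 0.259, -0.004]
ft_force: [-0.0, -0.8, -3.3]
width: 0.0156
```

```bash
python3 -c "
from h import *
ps(MR,2.0,OR)"
```

```text
t 8.57 cass rel mouth x -0.5 y -0.3 h -11.3 F tool [-1.7  0.8  2.8] Ttool [-0.02 -0.86  0.02] w 0.0156 roterr [0.02 0.03 0.02]
```

apply_moves(increments=[{"xyz": [0, 0, 2], "rotation": [0, 0, 0], "grip": 255}, {"xyz": [0, 0, 4], "rotation": [0, 0, 0], "grip": 255}])

```text
time: 8.82
ee_pos: [0.6282, -0.1978, 0.0642]
eef_rot: [0.966, 0.017, 0.259, -0.004]
ft_force: [0.4, 0.2, -2.7]
width: 0.0155
```

```bash
python3 -c "
from h import *
ps(MR,2.0,OR)"
```

```text
t 8.82 cass rel mouth x -0.5 y -0.3 h -15.4 F tool [-1.  -0.1  2.6] Ttool [ 0.01 -0.9   0.02] w 0.0155 roterr [0.02 0.03 0.02]
```

apply_moves(increments=[{"xyz": [0, 0, 2], "rotation": [0, 0, 0], "grip": 255}, {"xyz": [0, 0, 3], "rotation": [0, 0, 0], "grip": 255}])

```text
time: 9.07
ee_pos: [0.6297, -0.1977, 0.0614]
eef_rot: [0.966, 0.017, 0.258, -0.004]
ft_force: [-0.7, -0.1, -3.1]
width: 0.0157
```

```bash
python3 -c "
from h import *
ps(MR,2.0,OR)"
```

```text
t 9.07 cass rel mouth x -0.6 y -0.2 h -18.6 F tool [-2.2  0.1  2.4] Ttool [ 0.04 -0.92  0.  ] w 0.0157 roterr [0.02 0.04 0.02]
```

apply_moves(increments=[{"xyz": [0, 0, 1.5], "rotation": [0, 0, 0], "grip": 255}, {"xyz": [0, 0, 3], "rotation": [0, 0, 0], "grip": 255}])

```text
time: 9.32
ee_pos: [0.6313, -0.1976, 0.0587]
eef_rot: [0.966, 0.017, 0.258, -0.004]
ft_force: [0.2, -1.0, -2.7]
width: 0.0159
```

```bash
python3 -c "
from h import *
ps(MR,2.0,OR)"
```

```text
t 9.32 cass rel mouth x -0.6 y -0.2 h -21.7 F tool [-1.2  1.   2.4] Ttool [-0.03 -0.89  0.  ] w 0.0159 roterr [0.02 0.04 0.02]
```

Run:
```python
from h import *
c=cam('wrist');P,Q=intool(c)
i=c['img'][90:250,180:370]; cv2.imwrite('pics/w9c.png',cv2.resize(i,None,fx=4.2,fy=3.7,interpolation=cv2.INTER_CUBIC))
m=(Q[...,2]>-28)&(Q[...,2]<-5)&(abs(Q[...,0])<30)&(Q[...,1]>-55)&(Q[...,1]<-35)&(c['img'].min(2)>60)
print(np.median(Q[m][:,2]))
```

```text
-18.568723536095515
```

View pics/w9c.png

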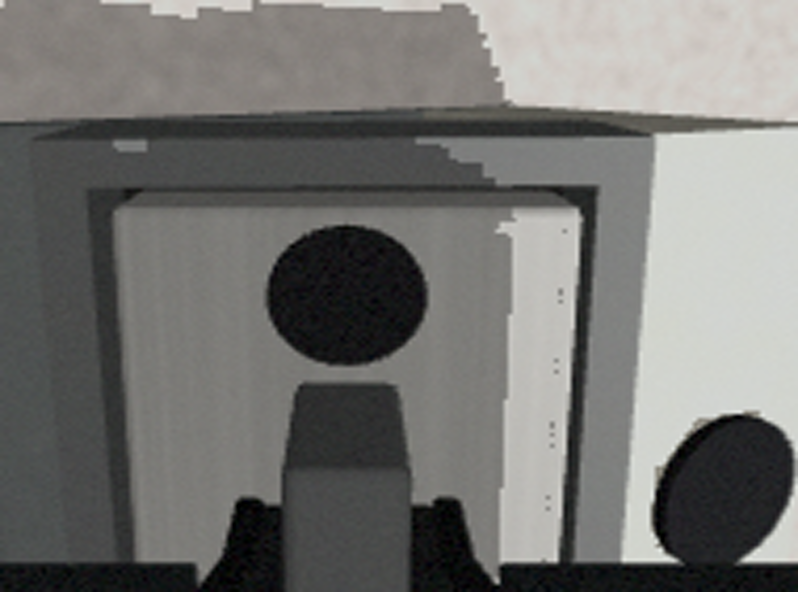

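apply_moves(increments=[{"xyz": [0, 0, 1.5], "rotation": [0, 0, 0], "grip": 255}, {"xyz": [0, 0, 2.5], "rotation": [0, 0, 0], "grip": 255}])

```text
time: 9.62
ee_pos: [0.6325, -0.1978, 0.0566]
eef_rot: [0.966, 0.017, 0.258, -0.004]
ft_force: [-5.5, 0.4, 3.1]
width: 0.0158
```

```bash
python3 -c "
from h import *
ps(MR,2.0,OR)"
```

```text
t 9.62 cass rel mouth x -0.6 y -0.4 h -24.1 F tool [-3.3 -0.6 -5.4] Ttool [ 0.36 -1.24 -0.09] w 0.0158 roterr [0.03 0.04 0.01]
```

apply_moves(increments=[{"xyz": [0, 0, 1], "rotation": [0, 0, 0], "grip": 255}, {"xyz": [0, 0, 2], "rotation": [0, 0, 0], "grip": 255}])

```text
time: 9.88
ee_pos: [0.6333, -0.1978, 0.055]
eef_rot: [0.966, 0.017, 0.258, -0.004]
ft_force: [-5.8, 0.4, 3.2]
width: 0.0155
```

```bash
python3 -c "
from h import *
ps(MR,2.0,OR)"
```

```text
t 9.88 cass rel mouth x -0.6 y -0.5 h -25.9 F tool [-3.4 -0.6 -5.6] Ttool [ 0.45 -1.24 -0.01] w 0.0155 roterr [0.03 0.06 0.01]
```

apply_moves(increments=[{"xyz": [0, 0, 1], "rotation": [0, 0, 0], "grip": 255}, {"xyz": [0, 0, 2], "rotation": [0, 0, 0], "grip": 255}])

```text
time: 10.12
ee_pos: [0.6343, -0.1977, 0.0535]
eef_rot: [0.966, 0.017, 0.258, -0.004]
ft_force: [-5.1, 1.1, 3.3]
width: 0.0156
```

apply_moves(increments=[{"xyz": [0, 0, 1], "rotation": [0, 0, 0], "grip": 255}, {"xyz": [0, 0, 2], "rotation": [0, 0, 0], "grip": 255}])

```text
time: 10.38
ee_pos: [0.6351, -0.1977, 0.0519]
eef_rot: [0.966, 0.017, 0.258, -0.004]
ft_force: [-5.7, -0.2, 4.0]
width: 0.0157
```

```bash
python3 -c "
from h import *
ps(MR,2.0,OR)"
```

```text
t 10.38 cass rel mouth x -0.6 y -0.4 h -29.5 F tool [-3.   0.  -6.3] Ttool [ 0.5  -1.23  0.  ] w 0.0157 roterr [0.04 0.08 0.02]
```

apply_moves(increments=[{"xyz": [0, 0, 1], "rotation": [0, 0, 0], "grip": 255}, {"xyz": [0, 0, 1.5], "rotation": [0, 0, 0], "grip": 255}])

```text
time: 10.62
ee_pos: [0.6358, -0.1977, 0.0508]
eef_rot: [0.966, 0.017, 0.258, -0.004]
ft_force: [-5.9, 0.9, 3.1]
width: 0.0156
```

```bash
python3 -c "
from h import *
ps(MR,2.0,OR)"
```

```text
t 10.62 cass rel mouth x -0.6 y -0.4 h -30.8 F tool [-3.5 -1.1 -5.6] Ttool [ 0.42 -1.15 -0.04] w 0.0156 roterr [0.04 0.09 0.03]
```

apply_moves(increments=[{"xyz": [0, 0, 1], "rotation": [0, 0, 0], "grip": 255}, {"xyz": [0, 0, 1.5], "rotation": [0, 0, 0], "grip": 255}])

```text
time: 10.88
ee_pos: [0.6364, -0.1976, 0.0497]
eef_rot: [0.966, 0.017, 0.258, -0.004]
ft_force: [-5.6, 0.5, 3.5]
width: 0.0157
```

```bash
python3 -c "
from h import *
ps(MR,2.0,OR)"
```

```text
t 10.88 cass rel mouth x -0.7 y -0.4 h -32.1 F tool [-3.1 -0.7 -5.8] Ttool [ 0.44 -1.16 -0.02] w 0.0157 roterr [0.04 0.1  0.03]
```

apply_moves(increments=[{"xyz": [0, 0, 1], "rotation": [0, 0, 0], "grip": 255}, {"xyz": [0, 0, 1.5], "rotation": [0, 0, 0], "grip": 255}])

```text
time: 11.12
ee_pos: [0.6369, -0.1977, 0.0487]
eef_rot: [0.966, 0.017, 0.258, -0.004]
ft_force: [-15.7, 0.8, 13.6]
width: 0.0156
```

```bash
cat > top.py <<'E'
from h import *
def top():
    c=cam('wrist');P,Q=intool(c)
    m=(Q[...,2]>-28)&(Q[...,2]<-5)&(abs(Q[...,0])<30)&(Q[...,1]>-55)&(Q[...,1]<-35)&(c['img'].min(2)>60)
    print('top in tool z',np.median(Q[m][:,2]))
if __name__=='__main__': top()
E
python3 -c "
from top import *
ps(MR,2.0,OR);top()"
```

```text
t 11.12 cass rel mouth x -0.7 y -0.5 h -33.2 F tool [ -6.8  -1.4 -19.6] Ttool [ 0.88 -1.76  0.06] w 0.0156 roterr [0.05 0.12 0.03]
top in tool z -18.736661576482444
```

apply_moves(increments=[{"xyz": [0, 0, 0.4], "rotation": [0, 0, 0], "grip": 255}, {"xyz": [0, 0, 0.4], "rotation": [0, 0, 0], "grip": 255}])

```text
time: 11.42
ee_pos: [0.6369, -0.1976, 0.0487]
eef_rot: [0.966, 0.017, 0.258, -0.004]
ft_force: [-8.6, 1.2, 6.1]
width: 0.0152
```

```bash
python3 -c "
from top import *
ps(MR,2.0,OR);top()"
```

```text
t 11.43 cass rel mouth x -0.7 y -0.4 h -33.2 F tool [-4.4 -1.5 -9.6] Ttool [ 0.61 -1.4   0.03] w 0.0152 roterr [0.05 0.14 0.04]
top in tool z -18.723556237680988
```

apply_moves(increments=[{"xyz": [0, 0, 0.6], "rotation": [0, 0, 0], "grip": 255}, {"xyz": [0, 0, 1.0], "rotation": [0, 0, 0], "grip": 255}])

```text
time: 11.72
ee_pos: [0.637, -0.1977, 0.0487]
eef_rot: [0.966, 0.017, 0.257, -0.004]
ft_force: [-21.5, 2.2, 19.5]
width: 0.0155
```

```bash
python3 -c "
from top import *
ps(MR,2.0,OR);top()"
```

```text
t 11.72 cass rel mouth x -0.7 y -0.5 h -33.3 F tool [ -8.8  -2.9 -27.6] Ttool [ 1.23 -2.26 -0.03] w 0.0155 roterr [0.06 0.17 0.05]
top in tool z -18.77855276188159
```

apply_moves(increments=[{"xyz": [0, 0, 0], "rotation": [0, 0, 0], "grip": 255}, {"xyz": [0, 0, 0], "rotation": [0, 0, 0], "grip": 168}, {"xyz": [0, 0, 0], "rotation": [0, 0, 0], "grip": 168}, {"xyz": [0, 0, 0], "rotation": [0, 0, 0], "grip": 168}])

```text
time: 12.28
ee_pos: [0.6374, -0.1977, 0.0489]
eef_rot: [0.966, 0.017, 0.258, -0.004]
ft_force: [0.7, -1.0, -0.7]
width: 0.0293
```

```bash
python3 -c "
from top import *
ps(MR,2.0,OR);top()"
```

```text
t 12.28 cass rel mouth x -0.2 y -0.6 h -33.2 F tool [0.2 1.  0.9] Ttool [-0.06 -0.47  0.  ] w 0.0293 roterr [0.07 0.13 0.05]
top in tool z -18.921406860122634
```

apply_moves(increments=[{"xyz": [0, 0, -15], "rotation": [0, 0, 0], "grip": 168}, {"xyz": [0, 0, -45], "rotation": [0, 0, 0], "grip": 120}, {"xyz": [0, 0, -80], "rotation": [0, 0, 0], "grip": 120}, {"xyz": [0, 0, -110], "rotation": [0, 0, 0], "grip": 120}, {"xyz": [0, 0, -110], "rotation": [0, 0, 0], "grip": 120}])

```text
time: 12.95
ee_pos: [0.5828, -0.2007, 0.1474]
eef_rot: [0.966, 0.017, 0.259, -0.002]
ft_force: [0.3, 0.0, -0.3]
width: 0.0458
```

Run:
```python
from h import *
st();c=cam('wrist','w10.png');P=cloud(c)
R=toolR(2,30);ex,ey,ez=R.apply([1,0,0]),-R.apply([0,1,0]),-R.apply([0,0,1])
d=P-np.array(MR); S=np.stack([d@ex,d@ey,d@ez],-1)*1000
m=(abs(S[...,0])<32)&(abs(S[...,1])<56)&(S[...,2]<5)&(S[...,2]>-30)&(c['img'].min(2)>60)&(abs(S[...,0])>12)
q=S[m];A=np.c_[q[:,:2],np.ones(len(q))];k=np.linalg.lstsq(A,q[:,2],rcond=None)[0]
print(len(q),'cassette top plane: slopes deg',np.degrees(k[:2]),'h at centre',k[2],'y range',q[:,1].min(),q[:,1].max())
m=(abs(abs(S[...,0])-42)<2.5)&(abs(S[...,1])<60)&(abs(S[...,2])<8)
q=S[m];print('rim z',len(q),np.median(q[:,2]))
R7=toolR(-19.3)
inc([.449,.1379,.16],R7)
```

```text
t 12.95 pos [ 0.5828 -0.2007  0.1474] toolx [0.865 0.032 0.501] z [ 0.501  0.013 -0.866] F [ 0.3  0.  -0.3] w 0.0458 q [ 0.89  0.04 -0.51  2.02 -0.31  0.62  0.63]
3819 cassette top plane: slopes deg [0.01781779 0.16958134] h at centre -8.555480579749698 y range -55.99632144304219 55.63306093328162
rim z 1003 -0.675594904835368
xyz [-97.9, -342.4, -74.3] rot [-5.4, -29.7, 20.8]
```

View pics/w10.png

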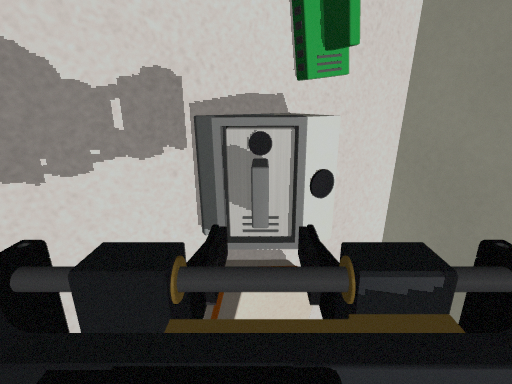

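Run:
```python
from h import *
inc([.4537,.1385,.17],toolR(-19.3))
```

```text
xyz [-88.9, -342.8, -80.6] rot [-5.4, -29.7, 20.8]
```

apply_moves(increments=[{"xyz": [-89, -343, -81], "rotation": [-5.4, -29.7, 20.8], "grip": 120}, {"xyz": [-89, -343, -81], "rotation": [-5.4, -29.7, 20.8], "grip": 120}, {"xyz": [-89, -343, -81], "rotation": [-5.4, -29.7, 20.8], "grip": 120}, {"xyz": [-89, -343, -81], "rotation": [-5.4, -29.7, 20.8], "grip": 120}, {"xyz": [-89, -343, -81], "rotation": [-5.4, -29.7, 20.8], "grip": 120}])

```text
time: 13.62
ee_pos: [0.4875, 0.0563, 0.1619]
eef_rot: [0.986, -0.168, -0.002, -0.0]
ft_force: [0.7, 1.0, 0.1]
width: 0.0462
```

Run:
```python
from h import *
st();inc([.4537,.1385,.17],toolR(-19.3))
```

```text
t 13.62 pos [0.4875 0.0563 0.1619] toolx [ 0.943 -0.331 -0.005] z [-0.005  0.001 -1.   ] F [0.7 1.  0.1] w 0.0462 q [ 0.49  0.12 -0.74  1.81  0.08  1.25 -0.61]
xyz [-59.2, -66.3, -7.8] rot [0.0, 0.3, -0.1]
```

apply_moves(increments=[{"xyz": [-59, -66, -8], "rotation": [0, 0.3, 0], "grip": 120}, {"xyz": [-59, -66, -8], "rotation": [0, 0.3, 0], "grip": 120}, {"xyz": [-59, -66, -8], "rotation": [0, 0.3, 0], "grip": 120}])

```text
time: 14.0
ee_pos: [0.4528, 0.1407, 0.1698]
eef_rot: [0.986, -0.166, -0.0, 0.0]
ft_force: [0.0, -1.0, -0.6]
width: 0.0464
```

Run:
```python
from h import *
st();c=cam('wrist','w11.png');P=cloud(c)
x,y=.4537,.1385
print('rib',rect(P,box(P,x,y,.085,.055,.08)),'body',rect(P,box(P,x,y,.08,.018,.032)))
```

```text
t 14.0 pos [0.4528 0.1407 0.1698] toolx [ 0.945 -0.327  0.   ] z [-0. -0. -1.] F [ 0.  -1.  -0.6] w 0.0464 q [ 0.4   0.07 -0.82  1.84  0.05  1.25 -0.77]
rib ((455.7, 139.0), (59.2, 15.4), 70.7, 770) body ((455.2, 138.8), (119.1, 70.6), 70.8, 4451)
```

View pics/w11.png

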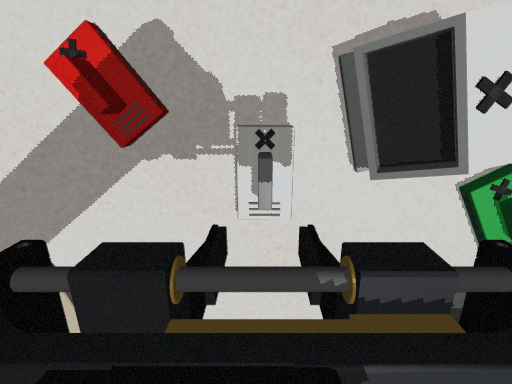

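Run:
```python
from h import *
inc([.4553,.139,.0045],toolR(-19.25))
c=ld('wrist');P=cloud(c)
x,y=.683,.16
m=box(P,x,y,.03,.088,.1)&(c['img'].max(2)<60); print(m.sum(),(P[m].min(0)+P[m].max(0))/2,P[m].mean(0))
m=box(P,.645,.16,.12,.088,.0945);print(rect(P,m))
```

```text
xyz [1.7, -1.0, 165.1] rot [0.0, 0.0, 0.0]
845 [0.68136027 0.16039134 0.09288347] [0.6814636  0.16075984 0.09329647]
((671.6, 161.1), (142.3, 56.6), 84.8, 8870)
```

apply_moves(increments=[{"xyz": [1.7, -1, 50], "rotation": [0, 0, 0], "grip": 120}, {"xyz": [1.7, -1, 100], "rotation": [0, 0, 0], "grip": 120}, {"xyz": [1.7, -1, 140], "rotation": [0, 0, 0], "grip": 120}, {"xyz": [1.7, -1, 165], "rotation": [0, 0, 0], "grip": 120}, {"xyz": [1.7, -1, 165], "rotation": [0, 0, 0], "grip": 120}])

```text
time: 14.68
ee_pos: [0.4539, 0.1376, 0.0026]
eef_rot: [0.986, -0.168, -0.002, 0.001]
ft_force: [0.3, -0.7, 0.3]
width: 0.046
```

Run:
```python
from h import *
st();inc([.4553,.139,.0045],toolR(-19.25))
c=cam('wrist','w12.png')
```

```text
t 14.68 pos [0.4539 0.1376 0.0026] toolx [ 0.944 -0.331 -0.004] z [-0.005 -0.001 -1.   ] F [ 0.3 -0.7  0.3] w 0.046 q [ 0.31  0.31 -0.78  2.01  0.27  0.93 -0.94]
xyz [0.8, -1.8, -1.9] rot [0.1, 0.2, -0.1]
```

View pics/w12.png

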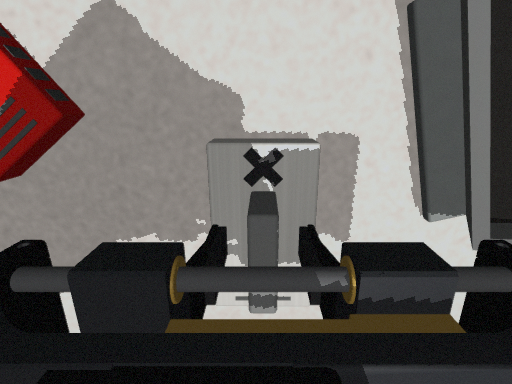

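Fingers straddle the rib at (263,230), the X tag is at (263,167). Close.

apply_moves(increments=[{"xyz": [0.8, -1.5, -1.9], "rotation": [0, 0.2, 0], "grip": 130}, {"xyz": [0.8, -1.5, -1.9], "rotation": [0, 0.2, 0], "grip": 255}, {"xyz": [0.8, -1.5, -1.9], "rotation": [0, 0.2, 0], "grip": 255}, {"xyz": [0.8, -1.5, -1.9], "rotation": [0, 0.2, 0], "grip": 255}, {"xyz": [0.8, -1.5, -1.9], "rotation": [0, 0.2, 0], "grip": 255}], squeeze=45)

```text
time: 15.35
ee_pos: [0.4562, 0.1394, 0.0061]
eef_rot: [0.986, -0.168, 0.001, 0.001]
ft_force: [-1.5, 0.1, 3.6]
width: 0.0156
```

apply_moves(increments=[{"xyz": [0, 0, 0], "rotation": [0, 0, 0], "grip": 255}, {"xyz": [0, 0, 0], "rotation": [0, 0, 0], "grip": 255}])

```text
time: 15.6
ee_pos: [0.4562, 0.1394, 0.0061]
eef_rot: [0.986, -0.168, 0.001, 0.001]
ft_force: [-0.6, -0.7, 1.5]
width: 0.0154
```

apply_moves(increments=[{"xyz": [0, 0, -20], "rotation": [0, 0, 0], "grip": 255}, {"xyz": [0, 0, -60], "rotation": [0, 0, 0], "grip": 255}, {"xyz": [0, 0, -120], "rotation": [0, 0, 0], "grip": 255}, {"xyz": [0, 0, -170], "rotation": [0, 0, 0], "grip": 255}, {"xyz": [0, 0, -200], "rotation": [0, 0, 0], "grip": 255}])

```text
time: 16.23
ee_pos: [0.4565, 0.1399, 0.2084]
eef_rot: [0.986, -0.168, 0.002, 0.001]
ft_force: [0.4, -0.1, -2.8]
width: 0.0152
```

Run:
```python
from h import *
st();c=cam('wrist','w13.png');P,Q=intool(c)
m=(Q[...,2]>-28)&(Q[...,2]<-10)&(abs(Q[...,0])<60)&(Q[...,1]>-80)&(Q[...,1]<-25)
q=Q[m]; print(len(q),'z',np.median(q[:,2]),'x',np.percentile(q[:,0],[.5,99.5]),'y',np.percentile(q[:,1],[.3,1]))
x,y=.682,.1605
m=box(P,x,y,.03,.088,.1)&(c['img'].max(2)<60); print('X',m.sum(),(P[m].min(0)+P[m].max(0))/2,P[m].mean(0))
m=box(P,.69,.16,.09,.088,.0945)&(P[...,0]>.66);print(rect(P,m))
```

```text
t 16.23 pos [0.4565 0.1399 0.2084] toolx [ 0.944 -0.33   0.004] z [ 0.003 -0.002 -1.   ] F [ 0.4 -0.1 -2.8] w 0.0152 q [ 0.43  0.05 -0.83  1.78  0.04  1.33 -0.75]
5630 z -14.630016213368354 x [-34.77852117  33.98454393] y [-58.02684611 -57.94823716]
X 567 [0.68156508 0.16053524 0.0928584 ] [0.68147445 0.16087116 0.09332129]
((680.9, 160.4), (143.0, 51.0), 86.1, 5948)
```

View pics/w13.png

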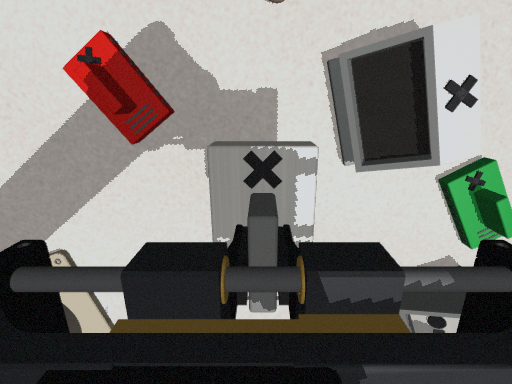

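```bash
echo "MC=[.6157,.1662,.072]; OC=[-.0004,.0017,.0061]; YC=-4.8" >> h.py
python3 - <<'E'
from h import *
tgt(MC,YC,.06,OC)
E
```

```text
xyz [108.0, -69.9, 82.6] rot [3.8, 29.5, -14.1]
```

apply_moves(increments=[{"xyz": [108, -70, 82.5], "rotation": [3.8, 29.5, -14.1], "grip": 255}, {"xyz": [108, -70, 82.5], "rotation": [3.8, 29.5, -14.1], "grip": 255}, {"xyz": [108, -70, 82.5], "rotation": [3.8, 29.5, -14.1], "grip": 255}, {"xyz": [108, -70, 82.5], "rotation": [3.8, 29.5, -14.1], "grip": 255}, {"xyz": [108, -70, 82.5], "rotation": [3.8, 29.5, -14.1], "grip": 255}])

```text
time: 16.9
ee_pos: [0.5832, 0.1701, 0.1302]
eef_rot: [0.965, -0.042, 0.258, 0.011]
ft_force: [-0.2, -0.3, -2.2]
width: 0.0158
```

Run:
```python
from h import *
st();tgt(MC,YC,.06,OC);cam('wrist');c=cam('wrist','w14.png');P,Q=intool(c)
m=(Q[...,2]>-28)&(Q[...,2]<-10)&(abs(Q[...,0])<60)&(Q[...,1]>-80)&(Q[...,1]<-25)
q=Q[m]; print(len(q),'z',np.median(q[:,2]),'x',np.percentile(q[:,0],[.5,99.5]),'y',np.percentile(q[:,1],[.3,1]))
m=box(P,.682,.1605,.03,.088,.1)&(c['img'].max(2)<60)&(np.mgrid[0:384,0:512][0]<235); print('X',m.sum(),(P[m].min(0)+P[m].max(0))/2,P[m].mean(0))
m=box(P,.69,.16,.09,.088,.0945)&(P[...,0]>.66);print(rect(P,m))
```

```text
t 16.9 pos [0.5832 0.1701 0.1302] toolx [ 0.863 -0.075  0.499] z [ 0.497 -0.043 -0.867] F [-0.2 -0.3 -2.2] w 0.0158 q [ 0.29  0.08 -0.85  2.04  0.58  0.7  -1.02]
xyz [-0.4, -0.5, 0.7] rot [0.1, 0.1, -0.2]
5763 z -17.272488919796157 x [-34.64922504  33.97849724] y [-58.68787165 -58.63780041]
X 456 [0.6813474  0.16067848 0.09267435] [0.6810042  0.16105786 0.09329575]
((679.6, 164.1), (134.4, 50.6), 84.9, 3353)
```

View pics/w14.png

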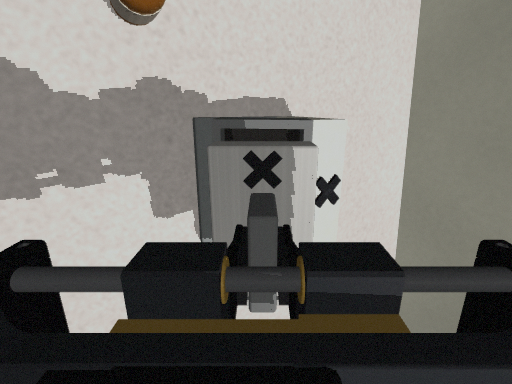

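```bash
echo "MC=[.6157,.1665,.072]; OC=[-.0004,.0014,.0066]; YC=-5.0" >> h.py
python3 - <<'E'
from h import *
tgt(MC,YC,.012,OC)
E
```

```text
xyz [-1.9, -0.3, 48.4] rot [-0.1, -0.0, -0.0]
```

apply_moves(increments=[{"xyz": [-1.8, -0.3, 16], "rotation": [0, 0, 0], "grip": 255}, {"xyz": [-1.8, -0.3, 32], "rotation": [0, 0, 0], "grip": 255}, {"xyz": [-1.8, -0.3, 43], "rotation": [0, 0, 0], "grip": 255}, {"xyz": [-1.8, -0.3, 48.5], "rotation": [0, 0, 0], "grip": 255}, {"xyz": [-1.8, -0.3, 48.5], "rotation": [0, 0, 0], "grip": 255}])

```text
time: 17.62
ee_pos: [0.6075, 0.1684, 0.0886]
eef_rot: [0.965, -0.043, 0.259, 0.011]
ft_force: [0.7, 0.2, -2.5]
width: 0.0157
```

Run:
```python
from h import *
ps(MC,YC,OC);c=cam('wrist');P,Q=intool(c)
i=c['img'][90:250,180:370]; cv2.imwrite('pics/w15c.png',cv2.resize(i,None,fx=4.2,fy=3.7,interpolation=cv2.INTER_CUBIC))
m=box(P,.682,.1605,.03,.088,.1)&(c['img'].max(2)<60)&(np.mgrid[0:384,0:512][0]<235)
e=(Q[m].min(0)+Q[m].max(0))/2; print('X tool',e,'world',(P[m].min(0)+P[m].max(0))/2,'rel x',e[0]-67.7-OC[0]*1e3,'y',e[1]-OC[1]*1e3)
m=(Q[...,2]>-28)&(Q[...,2]<-10)&(abs(Q[...,0])<40)&(Q[...,1]>-80)&(Q[...,1]<-25)&(c['img'].min(2)>50)
q=Q[m]; print(len(q),'z',np.median(q[:,2]),'x',np.percentile(q[:,0],[.5,99.5]),'y',np.percentile(q[:,1],[.3,1]))
# rim points beside
m=(Q[...,2]>12)&(Q[...,2]<26)&(Q[...,1]>-58)&(Q[...,1]<-30)
q=Q[m]; l=q[q[:,0]<-36];rr=q[(q[:,0]>36)&(q[:,0]<50)]
print('rim L x',np.percentile(l[:,0],[1,99]),'z',np.median(l[:,2]),'R',np.percentile(rr[:,0],[1,99]),np.median(rr[:,2]))
m=(Q[...,2]>12)&(Q[...,2]<26)&(abs(Q[...,0])<30)&(Q[...,1]<-55)
q=Q[m];print('rim far y',np.percentile(q[:,1],[1,50,99]))
```

```text
t 17.62 cass rel mouth x 0.7 y -0.2 h 12.0 F tool [-0.7 -0.3  2.5] Ttool [ 0.   -0.89  0.01] w 0.0157 roterr [-0.04 -0.02 -0.12]
X tool [66.74110634  1.28201659 33.77692472] world [0.68185106 0.16066214 0.09244518] rel x -0.5588936564029637 y -0.11798341476315288
4808 z -16.898956457727436 x [-34.28549566  34.52637464] y [-58.60114254 -58.53921   ]
rim L x [-158.87958835  -40.05206817] z 19.354454890010587 R [38.22080534 49.03092311] 20.418497860830616
rim far y [-69.68204821 -65.99527798 -61.64437373]
```

View pics/w15c.png

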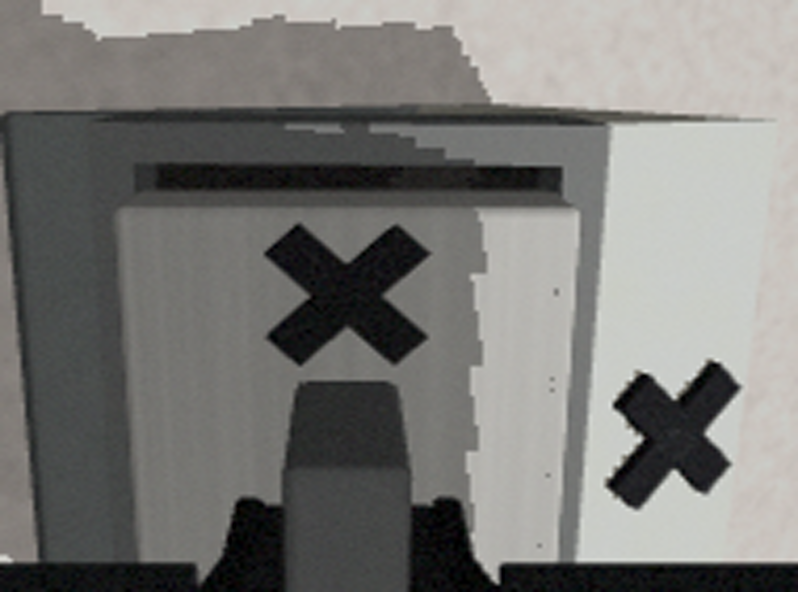

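apply_moves(increments=[{"xyz": [-0.8, 0, 4], "rotation": [0, 0, 0], "grip": 255}, {"xyz": [-0.8, 0, 8], "rotation": [0, 0, 0], "grip": 255}, {"xyz": [-0.8, 0, 12], "rotation": [0, 0, 0], "grip": 255}, {"xyz": [-0.8, 0, 15], "rotation": [0, 0, 0], "grip": 255}])

```text
time: 18.18
ee_pos: [0.6142, 0.168, 0.0751]
eef_rot: [0.965, -0.043, 0.259, 0.011]
ft_force: [-0.5, -0.2, -2.6]
width: 0.0159
```

```bash
python3 -c "
from h import *
ps(MC,YC,OC)"
```

```text
t 18.18 cass rel mouth x -0.2 y 0.0 h -3.1 F tool [-1.7  0.2  2.1] Ttool [-0.   -0.85 -0.01] w 0.0159 roterr [-0.05 -0.04 -0.09]
```

apply_moves(increments=[{"xyz": [0, 0, 1.5], "rotation": [0, 0, 0], "grip": 255}, {"xyz": [0, 0, 3], "rotation": [0, 0, 0], "grip": 255}])

```text
time: 18.42
ee_pos: [0.6157, 0.1679, 0.0724]
eef_rot: [0.965, -0.043, 0.259, 0.011]
ft_force: [1.1, -0.3, -3.0]
width: 0.0152
```

```bash
python3 -c "
from h import *
ps(MC,YC,OC)"
```

```text
t 18.43 cass rel mouth x -0.2 y 0.0 h -6.2 F tool [-0.5  0.2  3.2] Ttool [-0.04 -0.8  -0.  ] w 0.0152 roterr [-0.06 -0.03 -0.09]
```

apply_moves(increments=[{"xyz": [0, 0, 1.5], "rotation": [0, 0, 0], "grip": 255}, {"xyz": [0, 0, 3], "rotation": [0, 0, 0], "grip": 255}])

```text
time: 18.68
ee_pos: [0.6173, 0.1678, 0.0698]
eef_rot: [0.965, -0.043, 0.259, 0.011]
ft_force: [-0.7, -0.1, -2.7]
width: 0.0156
```

```bash
python3 -c "
from h import *
ps(MC,YC,OC)"
```

```text
t 18.68 cass rel mouth x -0.2 y 0.0 h -9.3 F tool [-1.9  0.1  1.9] Ttool [-0.01 -0.92  0.06] w 0.0156 roterr [-0.05 -0.04 -0.09]
```

apply_moves(increments=[{"xyz": [0, 0, 1.5], "rotation": [0, 0, 0], "grip": 255}, {"xyz": [0, 0, 2.5], "rotation": [0, 0, 0], "grip": 255}])

```text
time: 18.92
ee_pos: [0.6186, 0.1677, 0.0676]
eef_rot: [0.965, -0.043, 0.259, 0.011]
ft_force: [-0.1, -0.7, -2.7]
width: 0.0152
```

```bash
python3 -c "
from h import *
ps(MC,YC,OC)"
```

```text
t 18.93 cass rel mouth x -0.2 y 0.0 h -11.8 F tool [-1.4  0.7  2.3] Ttool [-0.06 -0.86  0.  ] w 0.0152 roterr [-0.06 -0.03 -0.09]
```

apply_moves(increments=[{"xyz": [0, 0, 1.5], "rotation": [0, 0, 0], "grip": 255}, {"xyz": [0, 0, 2.5], "rotation": [0, 0, 0], "grip": 255}])

```text
time: 19.18
ee_pos: [0.6199, 0.1676, 0.0653]
eef_rot: [0.965, -0.043, 0.259, 0.011]
ft_force: [0.1, 0.1, -2.9]
width: 0.0158
```

```bash
python3 -c "
from h import *
ps(MC,YC,OC)"
```

```text
t 19.18 cass rel mouth x -0.2 y 0.0 h -14.4 F tool [-1.3 -0.1  2.6] Ttool [-0.01 -0.86  0.01] w 0.0158 roterr [-0.05 -0.03 -0.09]
```

apply_moves(increments=[{"xyz": [0, 0, 1.5], "rotation": [0, 0, 0], "grip": 255}, {"xyz": [0, 0, 2.5], "rotation": [0, 0, 0], "grip": 255}])

```text
time: 19.42
ee_pos: [0.6212, 0.1675, 0.0631]
eef_rot: [0.965, -0.043, 0.259, 0.011]
ft_force: [-1.5, 0.2, -0.4]
width: 0.0156
```

```bash
python3 -c "
from h import *
ps(MC,YC,OC)"
```

```text
t 19.43 cass rel mouth x -0.2 y 0.1 h -17.0 F tool [-1.5 -0.  -0.4] Ttool [-0.03 -1.01 -0.01] w 0.0156 roterr [-0.06 -0.03 -0.1 ]
```

Contact beginning around h ≈ -17.

apply_moves(increments=[{"xyz": [0, 0, 1], "rotation": [0, 0, 0], "grip": 255}, {"xyz": [0, 0, 2], "rotation": [0, 0, 0], "grip": 255}])

```text
time: 19.68
ee_pos: [0.622, 0.1676, 0.0615]
eef_rot: [0.965, -0.043, 0.259, 0.011]
ft_force: [-6.7, 0.7, 3.5]
width: 0.0157
```

```bash
python3 -c "
from h import *
ps(MC,YC,OC)"
```

```text
t 19.68 cass rel mouth x -0.2 y 0.2 h -18.8 F tool [-4.  -0.1 -6.4] Ttool [-0.54 -1.24  0.01] w 0.0157 roterr [-0.04 -0.04 -0.07]
```

apply_moves(increments=[{"xyz": [0, 0, 1], "rotation": [0, 0, 0], "grip": 255}, {"xyz": [0, 0, 2], "rotation": [0, 0, 0], "grip": 255}])

```text
time: 19.92
ee_pos: [0.6229, 0.1675, 0.06]
eef_rot: [0.965, -0.043, 0.259, 0.011]
ft_force: [-6.0, 0.7, 3.8]
width: 0.0156
```

```bash
python3 -c "
from h import *
ps(MC,YC,OC)"
```

```text
t 19.93 cass rel mouth x -0.3 y 0.2 h -20.5 F tool [-3.3 -0.1 -6.4] Ttool [-0.53 -1.22  0.03] w 0.0156 roterr [-0.02 -0.05 -0.06]
```

apply_moves(increments=[{"xyz": [0, 0, 1], "rotation": [0, 0, 0], "grip": 255}, {"xyz": [0, 0, 2], "rotation": [0, 0, 0], "grip": 255}])

```text
time: 20.18
ee_pos: [0.6238, 0.1674, 0.0586]
eef_rot: [0.965, -0.043, 0.259, 0.011]
ft_force: [-5.9, -0.3, 2.5]
width: 0.0155
```

```bash
python3 -c "
from h import *
ps(MC,YC,OC)"
```

```text
t 20.18 cass rel mouth x -0.2 y 0.2 h -22.2 F tool [-3.8  0.8 -5. ] Ttool [-0.56 -1.33  0.04] w 0.0155 roterr [ 0.01 -0.06 -0.05]
```

apply_moves(increments=[{"xyz": [0, 0, 1], "rotation": [0, 0, 0], "grip": 255}, {"xyz": [0, 0, 2], "rotation": [0, 0, 0], "grip": 255}])

```text
time: 20.42
ee_pos: [0.6246, 0.1673, 0.057]
eef_rot: [0.965, -0.043, 0.259, 0.012]
ft_force: [-6.3, -0.8, 3.8]
width: 0.0156
```

```bash
python3 -c "
from h import *
ps(MC,YC,OC)"
```

```text
t 20.43 cass rel mouth x -0.2 y 0.2 h -24.0 F tool [-3.4  1.3 -6.4] Ttool [-0.57 -1.31  0.03] w 0.0156 roterr [ 0.05 -0.07 -0.04]
```

apply_moves(increments=[{"xyz": [0, 0, 1], "rotation": [0, 0, 0], "grip": 255}, {"xyz": [0, 0, 1.5], "rotation": [0, 0, 0], "grip": 255}])

```text
time: 20.68
ee_pos: [0.6253, 0.1672, 0.056]
eef_rot: [0.965, -0.043, 0.259, 0.012]
ft_force: [-6.2, -1.1, 3.2]
width: 0.0159
```

```bash
python3 -c "
from h import *
ps(MC,YC,OC)"
```

```text
t 20.68 cass rel mouth x -0.2 y 0.2 h -25.2 F tool [-3.6  1.7 -5.8] Ttool [-0.52 -1.33  0.11] w 0.0159 roterr [ 0.07 -0.08 -0.03]
```

apply_moves(increments=[{"xyz": [0, 0, 1], "rotation": [0, 0, 0], "grip": 255}, {"xyz": [0, 0, 1.5], "rotation": [0, 0, 0], "grip": 255}])

```text
time: 20.92
ee_pos: [0.6259, 0.1672, 0.0549]
eef_rot: [0.965, -0.043, 0.259, 0.012]
ft_force: [-5.0, -0.9, 3.8]
width: 0.0157
```

```bash
python3 -c "
from h import *
ps(MC,YC,OC)"
```

```text
t 20.93 cass rel mouth x -0.2 y 0.1 h -26.5 F tool [-2.3  1.3 -5.7] Ttool [-0.52 -1.29  0.04] w 0.0157 roterr [ 0.1  -0.09 -0.02]
```

apply_moves(increments=[{"xyz": [0, 0, 0.8], "rotation": [0, 0, 0], "grip": 255}, {"xyz": [0, 0, 1.3], "rotation": [0, 0, 0], "grip": 255}])

```text
time: 21.18
ee_pos: [0.6264, 0.1671, 0.0539]
eef_rot: [0.965, -0.043, 0.259, 0.012]
ft_force: [-6.3, -0.7, 3.1]
width: 0.0156
```

```bash
python3 -c "
from h import *
ps(MC,YC,OC)"
```

```text
t 21.18 cass rel mouth x -0.2 y 0.1 h -27.6 F tool [-3.9  1.3 -5.8] Ttool [-0.44 -1.33  0.06] w 0.0156 roterr [ 0.13 -0.1  -0.01]
```

apply_moves(increments=[{"xyz": [0, 0, 0.8], "rotation": [0, 0, 0], "grip": 255}, {"xyz": [0, 0, 1.3], "rotation": [0, 0, 0], "grip": 255}])

```text
time: 21.42
ee_pos: [0.6269, 0.167, 0.053]
eef_rot: [0.965, -0.043, 0.259, 0.013]
ft_force: [-7.0, -1.2, 5.9]
width: 0.0154
```

```bash
python3 -c "
from top import *
ps(MC,YC,OC);top()"
```

```text
t 21.43 cass rel mouth x -0.2 y 0.1 h -28.6 F tool [-3.   1.9 -8.5] Ttool [-0.46 -1.35  0.11] w 0.0154 roterr [ 0.15 -0.11 -0.01]
top in tool z -17.113841152858107
```

apply_moves(increments=[{"xyz": [0, 0, 0.7], "rotation": [0, 0, 0], "grip": 255}, {"xyz": [0, 0, 1], "rotation": [0, 0, 0], "grip": 255}])

```text
time: 21.72
ee_pos: [0.6271, 0.167, 0.053]
eef_rot: [0.965, -0.043, 0.26, 0.013]
ft_force: [-18.7, -3.2, 18.8]
width: 0.0157
```

```bash
python3 -c "
from top import *
ps(MC,YC,OC);top()"
```

```text
t 21.73 cass rel mouth x -0.1 y 0.1 h -28.7 F tool [ -6.4   4.9 -25.5] Ttool [-1.28 -2.2   0.07] w 0.0157 roterr [ 0.23 -0.14  0.01]
top in tool z -17.135190822901585
```

apply_moves(increments=[{"xyz": [0, 0, 0], "rotation": [0, 0, 0], "grip": 255}, {"xyz": [0, 0, 0], "rotation": [0, 0, 0], "grip": 168}, {"xyz": [0, 0, 0], "rotation": [0, 0, 0], "grip": 168}, {"xyz": [0, 0, 0], "rotation": [0, 0, 0], "grip": 168}])

```text
time: 22.28
ee_pos: [0.6273, 0.1671, 0.0531]
eef_rot: [0.965, -0.043, 0.26, 0.013]
ft_force: [0.9, -0.0, -1.4]
width: 0.0287
```

apply_moves(increments=[{"xyz": [0, 0, -15], "rotation": [0, 0, 0], "grip": 168}, {"xyz": [0, 0, -45], "rotation": [0, 0, 0], "grip": 168}, {"xyz": [0, 0, -80], "rotation": [0, 0, 0], "grip": 168}, {"xyz": [0, 0, -120], "rotation": [0, 0, 0], "grip": 168}, {"xyz": [0, 0, -120], "rotation": [0, 0, 0], "grip": 168}])

```text
time: 22.9
ee_pos: [0.568, 0.1738, 0.1603]
eef_rot: [0.964, -0.042, 0.262, 0.013]
ft_force: [0.2, -0.6, -0.4]
width: 0.0299
```

Run:
```python
from h import *
st();cam('wrist');c=cam('wrist','w16.png');P=cloud(c)
R=toolR(YC,30);ex,ey,ez=R.apply([1,0,0]),-R.apply([0,1,0]),-R.apply([0,0,1])
d=P-np.array(MC); S=np.stack([d@ex,d@ey,d@ez],-1)*1000
m=(abs(S[...,0])<32)&(abs(S[...,1])<56)&(S[...,2]<8)&(S[...,2]>-30)&(c['img'].min(2)>60)&(abs(S[...,0])>12)
q=S[m];A=np.c_[q[:,:2],np.ones(len(q))];k=np.linalg.lstsq(A,q[:,2],rcond=None)[0]
print(len(q),'cassette top plane: slopes deg',np.degrees(k[:2]),'h at centre',k[2])
m=(abs(abs(S[...,0])-42)<2.5)&(abs(S[...,1])<60)&(abs(S[...,2])<8)
q=S[m];print('rim z',len(q),np.median(q[:,2]))
```

```text
t 22.9 pos [0.568  0.1738 0.1603] toolx [ 0.859 -0.074  0.507] z [ 0.505 -0.047 -0.862] F [ 0.2 -0.6 -0.4] w 0.0299 q [ 0.33 -0.01 -0.89  2.04  0.47  0.73 -0.94]
3518 cassette top plane: slopes deg [-0.06148084 -0.26913379] h at centre -4.808232480640612
rim z 910 -1.0674436928355195
```

View pics/w16.png

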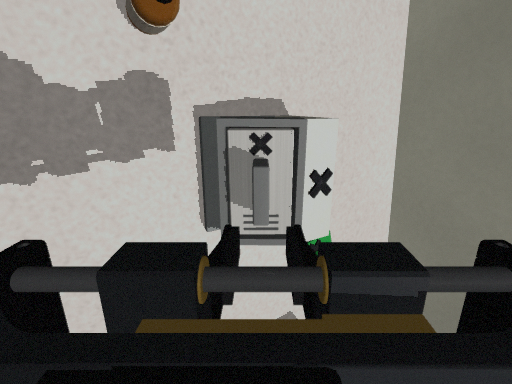

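apply_moves(increments=[{"xyz": [-40, 0, -80], "rotation": [0, -20, 0], "grip": 168}, {"xyz": [-80, 0, -80], "rotation": [0, -29, 0], "grip": 168}, {"xyz": [-80, 0, -80], "rotation": [0, -29, 0], "grip": 168}, {"xyz": [-80, 0, -80], "rotation": [0, -29, 0], "grip": 168}])

```text
time: 23.5
ee_pos: [0.4599, 0.1806, 0.1835]
eef_rot: [0.999, -0.047, 0.007, 0.002]
ft_force: [-0.1, 0.3, -0.0]
width: 0.0298
```

Run:
```python
from h import *
st();c=cam('top');i=c['img'][100:290,40:440]; cv2.imwrite('pics/t17.png',cv2.resize(i,None,fx=2,fy=2,interpolation=cv2.INTER_CUBIC))
c=cam('side');i=c['img'][90:290,120:400]; cv2.imwrite('pics/s17.png',cv2.resize(i,None,fx=2.8,fy=2.8,interpolation=cv2.INTER_CUBIC))
```

```text
t 23.5 pos [0.4599 0.1806 0.1835] toolx [ 0.996 -0.093  0.015] z [ 0.014 -0.004 -1.   ] F [-0.1  0.3 -0. ] w 0.0298 q [ 0.37  0.11 -0.88  1.78  0.1   1.28 -0.63]
```

View pics/t17.png

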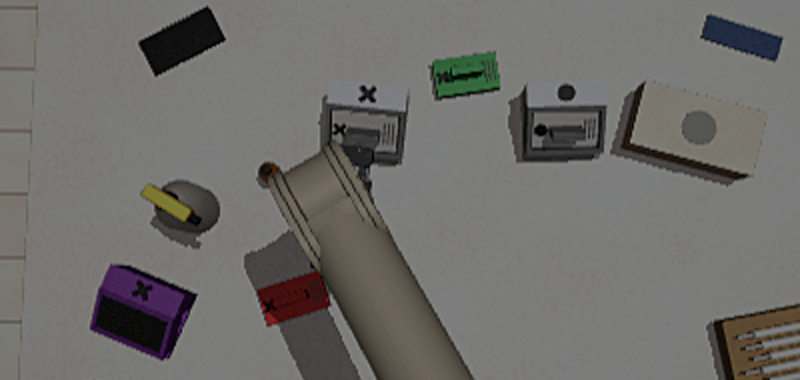

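View pics/s17.png

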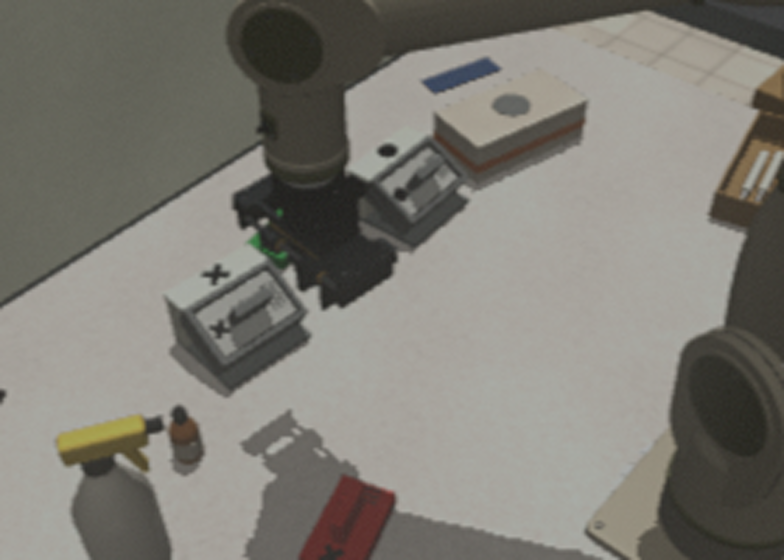

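Both pictures show round in the disc nest (top crop 565,130) and cross in the X nest (367,130). The bottles and glove box stand where they were, and the arm is clear.

```bash
python3 -c "
from h import *
print(r.close_job())"
```

```text
the job is handed in; nothing more can be done
None
```

The round-tag cassette is in the disc nest and the cross-tag cassette is in the cross nest. Each was pressed square to the slope onto its stop, then released, and the job was handed in at about 23.5 s.

- **Press:** each bed moved at about 8–9 N, then stopped. The force rose to about 28 N (round) and 25 N (cross) with no further motion, which is above the 15–20 N you called plenty.
- **Seating:** afterwards both cassette tops measured within 0.3° of the slope. The undersides sit about 32 mm (round) and 28 mm (cross) below the rim, and the round one is right at the 32 mm limit.
- **Surroundings:** the last top and side pictures show the bottles and glove box where they were, and the arm clear of everything.

**Disagreements:**
- **Tool frame:** it did not match its description. The fingertips are about 28 mm behind the reported TCP, not 8 mm ahead of it. My first grasp therefore closed just above the rib without gripping anything. I measured the offset in the wrist picture and regrasped.
- **Height readings:** cassette height in the hand differed by 2–3 mm between wrist pictures, probably because the arm was still settling. I found both stops by force instead.

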